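# Find the full key-blank carton by weight and mark it in the bench press

## Task

Two of the three cartons in the rack are nearly empty and one is full; they look alike, so lift them to feel which is heavy, and leave the light two standing in their own rack bays. Stand the full one upright on the bench and let go, take it again by its other two sides (the press walls leave no room for fingers on the sides that are free in the rack), set it upright and fully down in the press bay and let go. Then press the pedal beside it down to its stop, hold it there a moment and let it come back up; do not tip any carton over, and leave the padlock, jar and screwdriver where they are.

Things in the scene. Friction and masses are not known exactly. Their poses are not given: they have to be found in the camera images.
- rack: Dark steel rack fixed to the bench, left or right of the press; base 74 (its x) by 166 mm, 6 mm thick; origin at its underside's centre. Dividers 4 mm thick, 64 mm above the bench, make three bays 52 mm apart along its y. Each carton has 3 mm to the dividers; only its faces towards the rack's -x and +x are free for fingers, past 12 mm high sills.
- slot_a (a point): Floor of the rack bay at the rack's y = +52 mm, centre, 6 mm above the bench: home of carton_a
- slot_b (a point): Floor of the rack's middle bay, centre, 6 mm above the bench: home of carton_b
- slot_c (a point): Floor of the rack bay at the rack's y = -52 mm, centre, 6 mm above the bench: home of carton_c
- carton_a: Closed white rigid carton, 56 mm (its x) by 42 mm (its y) by 84 mm tall, standing upright; origin at the centre of its underside. All three look alike: the one that is full weighs 0.48 to 0.66 kg in all, the two others 0.11 to 0.21 kg; which is which changes from run to run. It starts in its rack bay with its axes along the rack's.
- carton_b: Closed white rigid carton, 56 mm (its x) by 42 mm (its y) by 84 mm tall, standing upright; origin at the centre of its underside. All three look alike: the one that is full weighs 0.48 to 0.66 kg in all, the two others 0.11 to 0.21 kg; which is which changes from run to run. It starts in its rack bay with its axes along the rack's.
- carton_c: Closed white rigid carton, 56 mm (its x) by 42 mm (its y) by 84 mm tall, standing upright; origin at the centre of its underside. All three look alike: the one that is full weighs 0.48 to 0.66 kg in all, the two others 0.11 to 0.21 kg; which is which changes from run to run. It starts in its rack bay with its axes along the rack's.
- press: Grey bench marking press fixed to the bench, base plate 160 mm (x) by 260 mm (y), 6 mm thick; origin on the bench, with the plate reaching from x = -60 to +100 mm and y = -130 to +130 mm. A housing 60 mm high stands along its rear (x = +48 to +98 mm). At y = -75 mm is the carton bay, at y = +90 mm the pedal.
- press_bed: Aluminium bed plate of the press's bay, 64 by 50 mm, 4 mm thick, origin at its underside's centre 6 mm above the bench; its top, 10 mm above the bench, carries the carton.
- bay (a point): Centre of the bay floor, 10 mm above the bench. Two walls (44 mm wide, tops 82 mm above the bench) stand 64 mm apart along the press's x; two ledges (tops 14 mm) 50 mm apart along its y: 4 mm spare all round. The carton goes in from above, its x along the press's x, either way round; its faces towards the press's -y and +y stay free for fingers.
- pedal (a joint): Spring pedal angle, rad: 0 up at rest, 0.3 down at its stop. Steel plate 105 by 45 mm, hinged at its rear end (press x = +40, y = +90 mm, 50 mm above the bench), running to the press's -x, sloping 0.15 rad up at rest and as much down at the stop. Springs back; at the pad it takes about 4 N to start, 10 N at the stop.
- pedal_pad (a point): Centre of the top of the black rubber pad on the pedal, 45 by 45 mm, where to press; it moves with the pedal, about 69 mm above the bench at rest and 45 mm at the stop.
- padlock: Brass padlock lying flat, 75 by 50 by 22 mm; a bystander
- pin_tin: White jar with a steel cap, 54 mm across, 70 mm tall; a bystander
- screwdriver: Screwdriver with black handle lying on the bench beyond the work; a bystander
Not all that is in view belongs to the job. What is shaped like the carton_a but black or red is not meant.

How it is judged:
By the outcome, as a careful person would: the job done as asked, in the order asked, and still so for the second after the job is handed in, with the robot touching nothing.
It also fails if it takes over 72 s, if anything falls off the work surface, if the arm or the gripper's body presses on something with over 40 N, if the wrist force passes 120 N, or if a joint passes its speed limit or range.

## Robot

A 6-joint arm with a two-finger parallel gripper is mounted at the origin on the work surface. World frame = base frame: x ahead of the robot, y to its left, z up, the work surface at z = 0. Lengths are in m, angles in degrees, forces in N, time in s.
With the tool pointing down it reaches from about 0.35 to 0.875 m from the base axis. Payload 4.2 kg.
Tool frame: the origin (TCP) lies on the centre line of the jaws, within the pads' length; the fingertips stand 19 mm ahead of it and the grasp point (between the pads) is the TCP; x points along the fingers, y is the direction in which the jaws open and shut, and the axes are right-handed (so a half turn about x gives the same grasp; the last joint's range is limited). The gripper opens to 87 mm and grips with 3 to 60 N. Pads are 19 mm wide; open, the fingers measure 117 mm over their backs; the gripper's body (75 mm by 190 mm) begins 51 mm behind the grasp point.
Start: joints at [89.015, 22.042, 0.453, 0, -68.411, -14.817], TCP at [0.17, 0.601, 0.242] pointing down, gripper open.
Joint ranges: [-179.83, 179.83], [-69.29, 118.12], [-61.27, 80.66], [-181.25, 117.63], [-171.15, -9.14], [-177.46, 177.46]. Speed limits (degrees/s): [159.86, 159.86, 180, 180, 180, 180].

## Interface

Orientations are given as a 3x3 rotation matrix whose columns are the frame's x, y, z axes.
In Python, from station import r, viewer, job, spotter gives the robot as it stands.
- The arm moves only by the tool play_rows, never from a script. Its argument "commands" is a list of rows, each an object of numbers: "fingers": the gripper command: -1 is fully open, 1 is shut, values between are in proportion; "tx", "ty", "tz": the shift along the tool's x, y, z normalised to -1 to 1, where 1 is 750 mm; "ax", "ay", "az": the turn, a rotation vector about the tool's x, y, z normalised to -1 to 1, where 1 is pi rad. In form: [{"fingers": .., "tx": .., "ty": .., "tz": .., "ax": .., "ay": .., "az": ..}, ...]. A call has 1 to 5 rows; each row is the pose to reach, as a shift and turn from the pose commanded when the call began, along the tool's axes at that moment, turning the shorter way round; what a row does not reach only later rows make up. A row lasts 1/12 s, in which the tool goes at most 41.7 mm and 7.16 degrees, less where a joint would pass 70% of its speed; a pose out of reach is approached as far as the arm can. A call with a number of a shift or a turn outside -1 to 1 is refused whole. A call with a gripper value outside its range is refused whole. The fingers move at their own pace and stop on an object; the grip force is fixed at half the most. Time passes only in rows, so rows that repeat a pose let the fingers close. It gives the time, the measured TCP pose, the force and the opening at its end, in the units of the state.
- r.sense(): the state, without advancing time (a new reading comes with each control period).
- viewer.capture(name): name is "scene" or "top" or "wrist"; returns a dict with "image" (480x640x3 uint8, red, green, blue), "fx", "fy", "cx", "cy" (pixels), "dist" ([k1, k2, p1, p2, k3] as OpenCV has them; the pictures are not rectified), "R" (3x3) and "t" (3): a world point X has camera coordinates R X + t; the wrist camera has in their place "mount" (4x4, takes a point from camera to tool coordinates, whose origin is the TCP and whose axes are the tool frame's). Camera axes: x right, y down, z forward; pixel columns grow to the right and rows downward; lengths in m; the calibration is good to about 2 mm. A picture is of the moment at which its call begins: read the wrist's pose just before it. There is no depth.
- job.finish_job(): hands the job in, once; it reports no verdict.
Trained networks look in a picture, given as the dict that the camera call returned (one of the last four; its "shot" number tells which), for a name from the list of things; names that differ only in an ending like _2 or _b are one class to them, and where a whole thing is asked for, a point or a joint stands for the part that bears it (a point fixed in the world has none). Each returns a list of dicts, best first, with "score" (0 to 1); they miss things now and then, are a little off and sometimes report something else, mostly with a low value. They report only what shows in the picture. A call takes as long as a camera call. They do not tell look-alikes from the thing itself.
- spotter.find_in(name, picture): "uv" ([column, row] in pixels, amid what is visible of it).
- spotter.silhouettes(name, picture): "region" (480x640 bool, what is visible of it) and "uv" ([column, row] in pixels, amid what is visible of it).
The state is a dict: "time_s": time; "joints": joint angles; "joint_velocities": joint speeds; "effort": joint torques, N m; "tcp_pos": TCP position; "ee_rot": TCP orientation; "wrist_force": force on the tool from outside, world axes, zero at the start; "moment": the same for the moment, N m; "gripper_width": opening from 0.0 (shut) to 1.0 (fully open).
Only numpy, scipy, OpenCV 4.12 (cv2) and the standard library are available. Lean on these libraries where they do the work, as an engineer would, in place of code of your own. Each camera call takes 0.05 s, during which the arm holds its last target. There are 200 camera calls.

## Working session

There is one attempt and no reset: what is moved stays moved. The work goes in short steps, Python scripts to look and compute and a tool call to move; the robot and the scene stay as the last step left them, time stands still between calls to the robot, and variables do not carry over. Pictures are saved under pics/ and viewed, about 8 in all and at most 12, crops included, and the job is handed in when it is done.

Besides the shell and the picture viewer there is one more tool, called after ">>>" by a JSON object that holds its "fn" and its "kwargs". play_rows: Moves the arm, as the interface text tells. Its arguments: {"type":"object","properties":{"commands":{"type":"array"}},"required":["commands"]}

```bash
ls; mkdir -p pics; python3 - <<'E'
from station import r, viewer, job, spotter
import cv2, numpy as np
s=r.sense(); print(s)
for n in ("scene","top"):
    p=viewer.capture(n); cv2.imwrite(f"pics/{n}0.png",p["image"][:,:,::-1])
    print(n,p["fx"],p["fy"],p["cx"],p["cy"],p["dist"],np.array(p["R"]).round(3).tolist(),np.array(p["t"]).round(3).tolist())
    for k in ("rack","carton_a","press","press_bed","pedal_pad","padlock","pin_tin","screwdriver"):
        print(k,[(np.round(d["uv"]).tolist(),round(d["score"],2)) for d in spotter.find_in(k,p)][:6])
E
```

```text
pics
{'time_s': 0.0, 'joints': array([ 8.90148051e+01,  2.20905968e+01,  3.79731573e-01, -3.06148272e-02,
       -6.84106104e+01, -1.48160979e+01]), 'joint_velocities': array([-0.05792804, -0.13664807, -0.1054837 ,  0.07289871,  0.12286859,
       -0.08732212]), 'effort': array([ 1.06935371e-03, -3.90660238e+01,  1.87404066e+01,  4.21986803e+00,
        1.10533152e-02, -1.79914946e-04]), 'tcp_pos': array([0.17001327, 0.60084629, 0.24045675]), 'ee_rot': array([[-5.33223063e-04, -2.72491057e-01, -9.62158168e-01],
       [-2.11124270e-03, -9.62155853e-01,  2.72491572e-01],
       [-9.99997629e-01,  2.17664819e-03, -6.22510634e-05]]), 'wrist_force': array([ 0.11302803,  0.46139366, -0.43928815]), 'moment': array([-0.04284694,  0.0416982 , -0.00879502]), 'gripper_width': 1.0002784758519006}
scene 462.8536500050923 462.8536500050923 321.3813117458925 243.42073425035002 [-0.05504503  0.          0.          0.          0.        ] [[0.833, 0.553, -0.001], [0.359, -0.543, -0.759], [-0.421, 0.632, -0.651]] [-0.507, -0.146, 1.092]
rack [([167.0, 371.0], 0.69)]
carton_a [([133.0, 284.0], 0.91),
[... 270 characters left out ...]
, 213.0], 0.73), ([374.0, 289.0], 0.66)]
screwdriver [([446.0, 317.0], 0.96)]
top 495.9270243693243 495.9270243693243 313.3672874366595 245.06063863244393 [-0.02049416  0.          0.          0.          0.        ] [[-0.026, -1.0, -0.006], [-0.994, 0.027, -0.107], [0.108, 0.004, -0.994]] [0.043, 0.583, 1.086]
rack [([402.0, 294.0], 0.83)]
carton_a [([439.0, 283.0], 0.98), ([426.0, 336.0], 0.86), ([416.0, 284.0], 0.71), ([441.0, 233.0], 0.69), ([463.0, 279.0], 0.66)]
press [([211.0, 268.0], 0.92)]
press_bed [([246.0, 275.0], 0.67)]
pedal_pad [([166.0, 289.0], 0.84), ([320.0, 189.0], 0.26)]
padlock [([307.0, 326.0], 0.59)]
pin_tin [([319.0, 192.0], 0.86)]
screwdriver [([302.0, 146.0], 0.95)]
```

View pics/scene0.png

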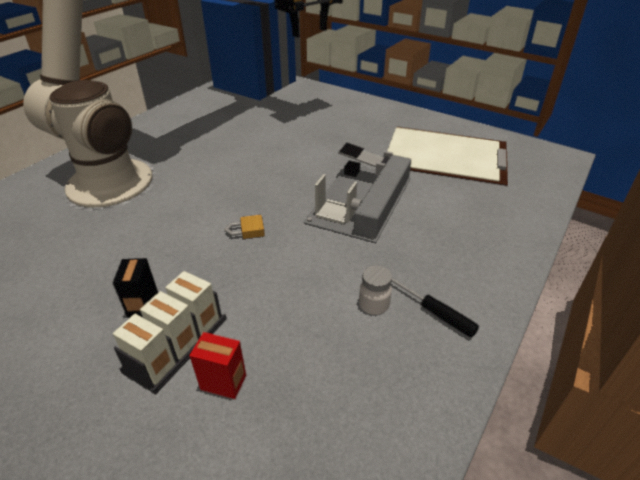

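View pics/top0.png

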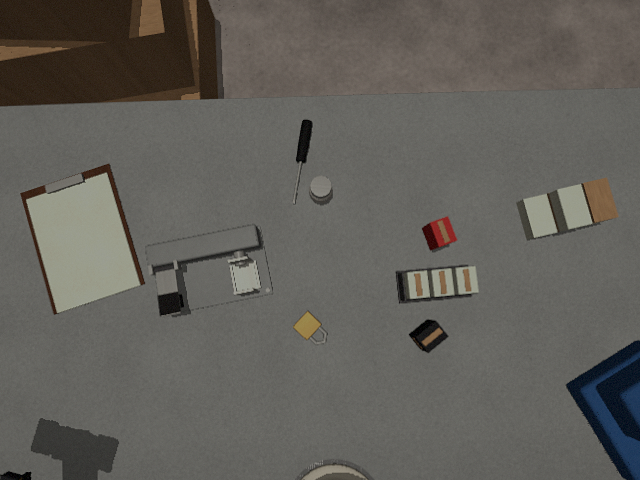

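The scene shows three white cartons side by side in the dark rack, at scene pixels (143,345), (170,320) and (193,295). In the top view they are at (416,284), (441,283) and (466,280). The black carton (428,335) and the red one (439,233) are decoys. In the top view the press is at (210,268), with its bay at (245,275) and pad at (170,300).

```bash
cat > h.py <<'E'
import numpy as np, cv2
from station import r, viewer, job, spotter
def K(p): return np.array([[p["fx"],0,p["cx"]],[0,p["fy"],p["cy"]],[0,0,1.]])
def ext(p,s=None):
    if "mount" in p:
        T=np.eye(4); T[:3,:3]=s["ee_rot"]; T[:3,3]=s["tcp_pos"]
        C=np.linalg.inv(T@np.array(p["mount"])); return C[:3,:3],C[:3,3]
    return np.array(p["R"]),np.array(p["t"])
def w2p(p,X,s=None):
    R,t=ext(p,s); return cv2.projectPoints(np.array(X,float).reshape(-1,3),cv2.Rodrigues(R)[0],t,K(p),np.array(p["dist"]))[0][:,0]
def p2w(p,uv,z,s=None):
    R,t=ext(p,s); n=cv2.undistortPoints(np.array(uv,float).reshape(-1,1,2),K(p),np.array(p["dist"]))[:,0]
    d=np.c_[n,np.ones(len(n))]@R; c=-R.T@t; return c+d*((z-c[2])/d[:,2])[:,None]
def rz(a): a=np.radians(a); return np.array([[np.cos(a),-np.sin(a),0],[np.sin(a),np.cos(a),0],[0,0,1]])
def box(x0,x1,y0,y1,z): return np.array([[x0,y0,z],[x1,y0,z],[x1,y1,z],[x0,y1,z]])
def at(pose,P): return np.array(P)@rz(pose[2]).T+[pose[0],pose[1],0]
def draw(im,p,pose,boxes,S,o,col,s=None):
    for b in boxes:
        q=((w2p(p,at(pose,b),s)-o)*S).astype(int); cv2.polylines(im,[q],True,col,1)
RACK=[box(-.037,.037,-.083,.083,.006)]+[box(-.028,.028,c-.021,c+.021,.09) for c in(-.052,0,.052)]
PRESS=[box(-.06,.1,-.13,.13,.006),box(.048,.098,-.13,.13,.06),box(-.032,.032,-.1,-.05,.010),box(-.034,-.032,-.097,-.053,.082),box(.032,.034,-.097,-.053,.082)]
E
python3 - <<'E'
from h import *
p=viewer.capture("top")
for n,z,pts in (("rackcartons",.09,[[416,284],[441,282],[466,280]]),("bay",.01,[[245,275]]),("pad",.069,[[170,301]]),("padlock",.02,[[308,326]]),("jar",.07,[[320,189]]),("red",.084,[[440,230]]),("black",.084,[[430,334]])):
    print(n,p2w(p,pts,z).round(3).tolist())
im=p["image"][:,:,::-1]
a=cv2.resize(im[220:345,130:285],None,fx=5,fy=4.8,interpolation=cv2.INTER_CUBIC)
b=cv2.resize(im[210:360,390:490],None,fx=4,fy=4,interpolation=cv2.INTER_CUBIC)
cv2.imwrite("pics/c1.png",np.hstack([cv2.resize(im[222:322,140:280],None,fx=3,fy=6)[:0],]) if 0 else im)
c=np.zeros((600,800,3),np.uint8); a=cv2.resize(im[220:325,140:280],None,fx=3,fy=3,interpolation=cv2.INTER_CUBIC); b=cv2.resize(im[250:320,390:490],None,fx=3.8,fy=3.8,interpolation=cv2.INTER_CUBIC)
c[:a.shape[0],:420]=a; c[:b.shape[0],420:]=b; 
q=viewer.capture("scene"); e=cv2.resize(q["image"][140:240,300:420,::-1],None,fx=2.8,fy=2.8,interpolation=cv2.INTER_CUBIC); c[320:,:336]=e
cv2.imwrite("pics/c1.png",c)
E
```

```text
rackcartons [[0.489, -0.187, 0.09], [0.491, -0.24, 0.09], [0.494, -0.294, 0.09]]
bay [[0.521, 0.186, 0.01]]
pad [[0.466, 0.34, 0.069]]
padlock [[0.403, 0.045, 0.02]]
jar [[0.703, 0.01, 0.07]]
red [[0.603, -0.246, 0.084]]
black [[0.383, -0.213, 0.084]]
```

View pics/c1.png

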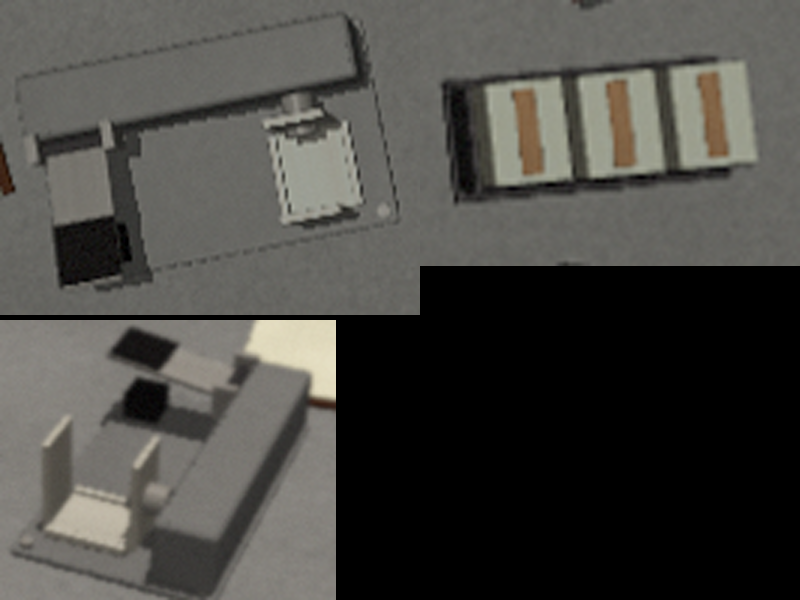

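```bash
python3 - <<'E'
from h import *
from scipy.optimize import least_squares
p=viewer.capture("top"); s=r.sense()
a=lambda x,y:[140+x/3,220+y/3]
b=lambda x,y:[390+(x-420)/3.8,250+y/3.8]
PP=[([-.06,-.13,.006],a(398,218)),([.098,-.13,.06],a(345,12)),([.098,.13,.06],a(15,78)),([.048,-.13,.06],a(358,80)),([.048,.13,.06],a(32,138))]
RP=[]
for cy,(tl,tr,br,bl) in ((.052,[(485,85),(563,76),(575,180),(496,189)]),(-.052,[(668,68),(744,60),(757,162),(680,171)])):
    RP+=[([.028,cy+.021,.09],b(*tl)),([.028,cy-.021,.09],b(*tr)),([-.028,cy-.021,.09],b(*br)),([-.028,cy+.021,.09],b(*bl))]
for n,PT,g in (("press",PP,[.53,.26,9]),("rack",RP,[.49,-.24,3])):
    f=lambda q:(w2p(p,at(q,[c for c,_ in PT]))-np.array([u for _,u in PT])).ravel()
    o=least_squares(f,g,x_scale=[.1,.1,10]); print(n,o.x.round(4),"res px",o.fun.round(1).tolist())
    if n=="press": P=o.x
    else: Q=o.x
np.save("pr.npy",P);np.save("rk.npy",Q)
print("bay",at(P,[[0,-.075,.01]]),"pad",at(P,[[-.042,.09,.07]]))
print("slots",at(Q,[[0,.052,0],[0,0,0],[0,-.052,0]]))
p=viewer.capture("wrist");print(np.array(p["mount"]).round(3).tolist())
E
```

```text
press [0.5146 0.26   9.4844] res px [0.8, 1.2, 3.3, -1.0, -2.5, -0.6, 3.0, -1.5, -4.7, 1.7]
rack [ 0.4901 -0.2444  3.9081] res px [0.1, 0.3, -0.8, 0.8, -0.8, -0.2, 0.2, -0.6, 0.5, 0.1, 0.1, 0.3, 0.1, -0.2, 0.7, -0.6]
bay [[0.52698594 0.18606366 0.01      ]] pad [[0.45837151 0.34188747 0.07      ]]
slots [[ 0.48659353 -0.19255382  0.        ]
 [ 0.49013767 -0.2444329   0.        ]
 [ 0.49368182 -0.29631198  0.        ]]
[[0.001, -0.296, 0.955, -0.143], [1.0, 0.0, -0.001, -0.0], [-0.0, 0.955, 0.296, -0.082], [0.0, 0.0, 0.0, 1.0]]
```

```bash
cat >> h.py <<'E'
from scipy.spatial.transform import Rotation as Ro
def down(yaw):  # tool x down, tool y at yaw
    y=rz(yaw)[:,0]; x=np.array([0,0,-1.]); return np.c_[x,y,np.cross(x,y)]
def plan(goals):
    """goals: (x,y,z,yaw of tool y, n calls); prints shift and turn per call in tool axes, normalised"""
    s=r.sense(); p=s["tcp_pos"].copy(); R=s["ee_rot"].copy()
    print("now",p.round(4),"yaw",np.degrees(np.arctan2(R[1,1],R[0,1])).round(2),"F",s["wrist_force"].round(2),"w",round(s["gripper_width"],3),"t",round(s["time_s"],2))
    for x,y,z,w,n in goals:
        G=np.array([x,y,z]); dp=(G-p)/n; dv=Ro.from_matrix(down(w)@R.T).as_rotvec()/n
        for i in range(n):
            R2=Ro.from_rotvec(dv).as_matrix()@R
            print("t",(R.T@dp/.75).round(4).tolist(),"a",(Ro.from_matrix(R.T@R2).as_rotvec()/np.pi).round(4).tolist())
            p=p+dp; R=R2
E
python3 -c "
from h import *
plan([(.42,.30,.2405,-122,2),(.49,-.2444,.20,-176.1,3)])"
```

```text
now [0.1702 0.6014 0.2416] yaw -105.8 F [1.08 1.24 0.47] w 1.001 t 1.1
t [0.0007, 0.148, -0.215] a [0.045, 0.0, -0.0]
t [0.0007, 0.1162, -0.2337] a [0.045, 0.0, -0.0]
t [0.018, 0.1887, -0.1546] a [0.1002, 0.0, -0.0]
t [0.018, 0.1316, -0.2054] a [0.1002, 0.0, -0.0]
t [0.018, 0.0615, -0.2361] a [0.1002, 0.0, -0.0]
```

>>> {"fn": "play_rows", "kwargs": {"commands": [{"fingers":-1,"tx":0,"ty":0.148,"tz":-0.215,"ax":0.045,"ay":0,"az":0},{"fingers":-1,"tx":0,"ty":0.148,"tz":-0.215,"ax":0.045,"ay":0,"az":0},{"fingers":-1,"tx":0,"ty":0.148,"tz":-0.215,"ax":0.045,"ay":0,"az":0},{"fingers":-1,"tx":0,"ty":0.148,"tz":-0.215,"ax":0.045,"ay":0,"az":0},{"fingers":-1,"tx":0,"ty":0.148,"tz":-0.215,"ax":0.045,"ay":0,"az":0}]}}

```text
time_s: 1.52
tcp_pos: [0.2964, 0.448, 0.2418]
ee_rot: [[0.0, -0.406, -0.914], [-0.0, -0.914, 0.406], [-1.0, 0.0, -0.0]]
wrist_force: [0.5, 0.3, 0.5]
gripper_width: 0.999
```

>>> {"fn": "play_rows", "kwargs": {"commands": [{"fingers":-1,"tx":0,"ty":0.116,"tz":-0.234,"ax":0.045,"ay":0,"az":0},{"fingers":-1,"tx":0,"ty":0.116,"tz":-0.234,"ax":0.045,"ay":0,"az":0},{"fingers":-1,"tx":0,"ty":0.116,"tz":-0.234,"ax":0.045,"ay":0,"az":0},{"fingers":-1,"tx":0,"ty":0.116,"tz":-0.234,"ax":0.045,"ay":0,"az":0},{"fingers":-1,"tx":0,"ty":0.116,"tz":-0.234,"ax":0.045,"ay":0,"az":0}]}}

```text
time_s: 1.93
tcp_pos: [0.4216, 0.2975, 0.2419]
ee_rot: [[0.0, -0.531, -0.847], [0.0, -0.847, 0.531], [-1.0, -0.0, -0.0]]
wrist_force: [0.1, 0.0, 0.6]
gripper_width: 1.001
```

>>> {"fn": "play_rows", "kwargs": {"commands": [{"fingers":-1,"tx":0.018,"ty":0.189,"tz":-0.155,"ax":0.1,"ay":0,"az":0},{"fingers":-1,"tx":0.018,"ty":0.189,"tz":-0.155,"ax":0.1,"ay":0,"az":0},{"fingers":-1,"tx":0.018,"ty":0.189,"tz":-0.155,"ax":0.1,"ay":0,"az":0},{"fingers":-1,"tx":0.018,"ty":0.189,"tz":-0.155,"ax":0.1,"ay":0,"az":0},{"fingers":-1,"tx":0.018,"ty":0.189,"tz":-0.155,"ax":0.1,"ay":0,"az":0}]}}

```text
time_s: 2.35
tcp_pos: [0.4429, 0.1144, 0.2278]
ee_rot: [[-0.001, -0.768, -0.64], [-0.001, -0.64, 0.768], [-1.0, 0.001, 0.0]]
wrist_force: [1.3, 0.8, 0.3]
gripper_width: 0.992
```

>>> {"fn": "play_rows", "kwargs": {"commands": [{"fingers":-1,"tx":0.018,"ty":0.132,"tz":-0.205,"ax":0.1,"ay":0,"az":0},{"fingers":-1,"tx":0.018,"ty":0.132,"tz":-0.205,"ax":0.1,"ay":0,"az":0},{"fingers":-1,"tx":0.018,"ty":0.132,"tz":-0.205,"ax":0.1,"ay":0,"az":0},{"fingers":-1,"tx":0.018,"ty":0.132,"tz":-0.205,"ax":0.1,"ay":0,"az":0},{"fingers":-1,"tx":0.018,"ty":0.132,"tz":-0.205,"ax":0.1,"ay":0,"az":0}]}}

```text
time_s: 2.77
tcp_pos: [0.4664, -0.0668, 0.2144]
ee_rot: [[-0.0, -0.929, -0.371], [-0.001, -0.371, 0.929], [-1.0, 0.001, -0.0]]
wrist_force: [0.8, 0.7, 1.6]
gripper_width: 0.998
```

>>> {"fn": "play_rows", "kwargs": {"commands": [{"fingers":-1,"tx":0.018,"ty":0.061,"tz":-0.236,"ax":0.1,"ay":0,"az":0},{"fingers":-1,"tx":0.018,"ty":0.061,"tz":-0.236,"ax":0.1,"ay":0,"az":0},{"fingers":-1,"tx":0.018,"ty":0.061,"tz":-0.236,"ax":0.1,"ay":0,"az":0},{"fingers":-1,"tx":0.018,"ty":0.061,"tz":-0.236,"ax":0.1,"ay":0,"az":0},{"fingers":-1,"tx":0.018,"ty":0.061,"tz":-0.236,"ax":0.1,"ay":0,"az":0}]}}

```text
time_s: 3.18
tcp_pos: [0.4908, -0.2485, 0.2005]
ee_rot: [[-0.0, -0.998, -0.066], [-0.001, -0.066, 0.998], [-1.0, 0.0, -0.001]]
wrist_force: [0.0, 0.4, -0.7]
gripper_width: 0.999
```

```bash
python3 - <<'E'
from h import *
s=r.sense(); p=viewer.capture("wrist"); Q=np.load("rk.npy")
im=p["image"][:,:,::-1].copy(); draw(im,p,Q,RACK,1,np.zeros(2),(0,0,255),s)
cv2.imwrite("pics/w1.png",im)
E
```

```text
(no output)
```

View pics/w1.png

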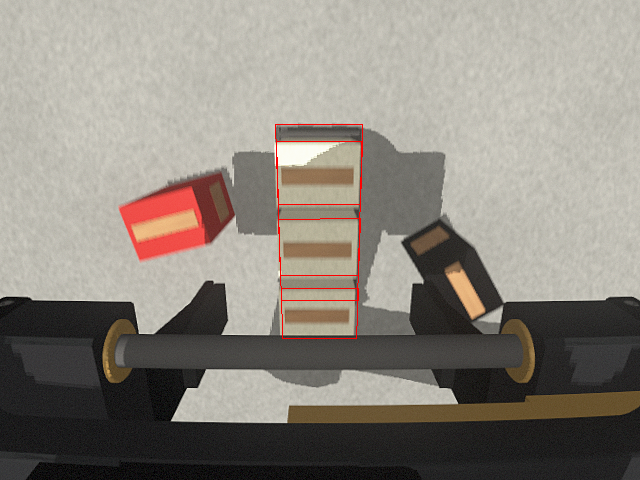

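The overlay fits the three white cartons within a pixel or two: tops at (320,170), (318,248) and (318,315). The black carton's corner at (403,243) is close to the finger path, so I'll narrow the jaws to about 70 mm before going down.

>>> {"fn": "play_rows", "kwargs": {"commands": [{"fingers":-0.6,"tx":0,"ty":0.001,"tz":0.0055,"ax":0,"ay":0,"az":0},{"fingers":-0.6,"tx":0.03,"ty":0.001,"tz":0.0055,"ax":0,"ay":0,"az":0},{"fingers":-0.6,"tx":0.08,"ty":0.001,"tz":0.0055,"ax":0,"ay":0,"az":0},{"fingers":-0.6,"tx":0.1,"ty":0.001,"tz":0.0055,"ax":0,"ay":0,"az":0},{"fingers":-0.6,"tx":0.1,"ty":0.001,"tz":0.0055,"ax":0,"ay":0,"az":0}]}}

```text
time_s: 3.65
tcp_pos: [0.4867, -0.2382, 0.1225]
ee_rot: [[-0.008, -0.997, -0.07], [0.003, -0.07, 0.998], [-1.0, 0.008, 0.003]]
wrist_force: [-0.8, 0.8, 1.4]
gripper_width: 0.814
```

>>> {"fn": "play_rows", "kwargs": {"commands": [{"fingers":-0.6,"tx":0.04,"ty":0,"tz":0,"ax":0,"ay":0,"az":0},{"fingers":-0.6,"tx":0.08,"ty":0,"tz":0,"ax":0,"ay":0,"az":0},{"fingers":-0.6,"tx":0.094,"ty":0,"tz":0,"ax":0,"ay":0,"az":0},{"fingers":1,"tx":0.094,"ty":0,"tz":0,"ax":0,"ay":0,"az":0},{"fingers":1,"tx":0.094,"ty":0,"tz":0,"ax":0,"ay":0,"az":0}]}}

```text
time_s: 4.07
tcp_pos: [0.4906, -0.2401, 0.0568]
ee_rot: [[0.001, -0.997, -0.071], [-0.001, -0.071, 0.997], [-1.0, -0.001, -0.001]]
wrist_force: [-0.2, 0.2, -0.2]
gripper_width: 0.719
```

>>> {"fn": "play_rows", "kwargs": {"commands": [{"fingers":1,"tx":0,"ty":0,"tz":0,"ax":0,"ay":0,"az":0},{"fingers":1,"tx":0,"ty":0,"tz":0,"ax":0,"ay":0,"az":0},{"fingers":1,"tx":0,"ty":0,"tz":0,"ax":0,"ay":0,"az":0},{"fingers":1,"tx":0,"ty":0,"tz":0,"ax":0,"ay":0,"az":0}]}}

```text
time_s: 4.4
tcp_pos: [0.4911, -0.2405, 0.0577]
ee_rot: [[0.004, -0.998, -0.07], [-0.001, -0.07, 0.998], [-1.0, -0.004, -0.001]]
wrist_force: [-0.2, 2.2, 6.9]
gripper_width: 0.641
```

>>> {"fn": "play_rows", "kwargs": {"commands": [{"fingers":1,"tx":-0.01,"ty":0,"tz":0,"ax":0,"ay":0,"az":0},{"fingers":1,"tx":-0.02,"ty":0,"tz":0,"ax":0,"ay":0,"az":0},{"fingers":1,"tx":-0.03,"ty":0,"tz":0,"ax":0,"ay":0,"az":0},{"fingers":1,"tx":-0.03,"ty":0,"tz":0,"ax":0,"ay":0,"az":0},{"fingers":1,"tx":-0.03,"ty":0,"tz":0,"ax":0,"ay":0,"az":0}]}}

```text
time_s: 4.82
tcp_pos: [0.4896, -0.2405, 0.0784]
ee_rot: [[0.001, -0.998, -0.069], [0.0, -0.069, 0.998], [-1.0, -0.001, 0.0]]
wrist_force: [-0.4, 0.1, -5.6]
gripper_width: 0.639
```

>>> {"fn": "play_rows", "kwargs": {"commands": [{"fingers":1,"tx":0,"ty":0,"tz":0,"ax":0,"ay":0,"az":0},{"fingers":1,"tx":0,"ty":0,"tz":0,"ax":0,"ay":0,"az":0}]}}

```text
time_s: 4.98
tcp_pos: [0.489, -0.2403, 0.0775]
ee_rot: [[-0.001, -0.998, -0.069], [0.0, -0.069, 0.998], [-1.0, 0.001, 0.001]]
wrist_force: [0.2, -0.1, -6.0]
gripper_width: 0.642
```

>>> {"fn": "play_rows", "kwargs": {"commands": [{"fingers":1,"tx":0,"ty":0,"tz":0,"ax":0,"ay":0,"az":0}]}}

```text
time_s: 5.07
tcp_pos: [0.4892, -0.2403, 0.0775]
ee_rot: [[-0.001, -0.998, -0.07], [0.0, -0.07, 0.998], [-1.0, 0.001, 0.0]]
wrist_force: [-0.0, 0.3, -5.3]
gripper_width: 0.641
```

carton_b pulls down about 5.5 N (0.56 kg), so it is the full one; a light one would be 2.1 N at most. I'll lift it clear and check again.

```bash
python3 -c "
from h import *
plan([(.4895,-.2405,.205,-174,1),(.54,-.03,.205,-170.5,2),(.54,-.03,.075,-170.5,1)])"
```

```text
now [ 0.4892 -0.2403  0.0775] yaw -176.01 F [-0.02  0.28 -5.33] w 0.641 t 5.07
t [-0.17, -0.0002, -0.0002] a [-0.0112, 0.0001, -0.0004]
t [0.0, -0.0482, 0.136] a [-0.0097, 0.0, 0.0]
t [0.0, -0.0523, 0.1345] a [-0.0097, 0.0, 0.0]
t [0.1733, 0.0, -0.0] a [0.0, -0.0, -0.0]
```

>>> {"fn": "play_rows", "kwargs": {"commands": [{"fingers":1,"tx":-0.03,"ty":0,"tz":0,"ax":0,"ay":0,"az":0},{"fingers":1,"tx":-0.07,"ty":0,"tz":0,"ax":0,"ay":0,"az":0},{"fingers":1,"tx":-0.11,"ty":0,"tz":0,"ax":0,"ay":0,"az":0},{"fingers":1,"tx":-0.15,"ty":0,"tz":0,"ax":0,"ay":0,"az":0},{"fingers":1,"tx":-0.17,"ty":0,"tz":0,"ax":0,"ay":0,"az":0}]}}

```text
time_s: 5.48
tcp_pos: [0.491, -0.241, 0.2094]
ee_rot: [[0.006, -0.998, -0.07], [-0.002, -0.07, 0.998], [-1.0, -0.005, -0.002]]
wrist_force: [2.1, -0.4, -5.4]
gripper_width: 0.642
```

>>> {"fn": "play_rows", "kwargs": {"commands": [{"fingers":1,"tx":0,"ty":0,"tz":0,"ax":0,"ay":0,"az":0},{"fingers":1,"tx":0,"ty":0,"tz":0,"ax":0,"ay":0,"az":0},{"fingers":1,"tx":0,"ty":0,"tz":0,"ax":0,"ay":0,"az":0}]}}

```text
time_s: 5.73
tcp_pos: [0.4881, -0.2399, 0.2034]
ee_rot: [[-0.004, -0.998, -0.069], [0.002, -0.069, 0.998], [-1.0, 0.004, 0.002]]
wrist_force: [-1.0, -0.5, -7.2]
gripper_width: 0.643
```

>>> {"fn": "play_rows", "kwargs": {"commands": [{"fingers":1,"tx":0,"ty":-0.01,"tz":0.028,"ax":-0.004,"ay":0,"az":0},{"fingers":1,"tx":0,"ty":-0.02,"tz":0.056,"ax":-0.008,"ay":0,"az":0},{"fingers":1,"tx":0,"ty":-0.03,"tz":0.085,"ax":-0.012,"ay":0,"az":0},{"fingers":1,"tx":0,"ty":-0.04,"tz":0.112,"ax":-0.016,"ay":0,"az":0},{"fingers":1,"tx":0,"ty":-0.048,"tz":0.136,"ax":-0.02,"ay":0,"az":0}]}}

```text
time_s: 6.15
tcp_pos: [0.5174, -0.1349, 0.2029]
ee_rot: [[-0.005, -0.991, -0.133], [0.0, -0.133, 0.991], [-1.0, 0.005, 0.001]]
wrist_force: [0.6, 0.7, -5.6]
gripper_width: 0.641
```

>>> {"fn": "play_rows", "kwargs": {"commands": [{"fingers":1,"tx":0,"ty":-0.01,"tz":0.028,"ax":-0.003,"ay":0,"az":0},{"fingers":1,"tx":0,"ty":-0.02,"tz":0.056,"ax":-0.006,"ay":0,"az":0},{"fingers":1,"tx":0,"ty":-0.03,"tz":0.085,"ax":-0.008,"ay":0,"az":0},{"fingers":1,"tx":0,"ty":-0.043,"tz":0.115,"ax":-0.0106,"ay":0,"az":0},{"fingers":1,"tx":0,"ty":-0.05,"tz":0.134,"ax":-0.0106,"ay":0,"az":0}]}}

```text
time_s: 6.57
tcp_pos: [0.5417, -0.0298, 0.2029]
ee_rot: [[-0.004, -0.986, -0.166], [-0.0, -0.166, 0.986], [-1.0, 0.004, 0.0]]
wrist_force: [-0.3, 0.2, -5.4]
gripper_width: 0.642
```

>>> {"fn": "play_rows", "kwargs": {"commands": [{"fingers":1,"tx":0.03,"ty":0,"tz":0,"ax":0,"ay":0,"az":0},{"fingers":1,"tx":0.07,"ty":0,"tz":0,"ax":0,"ay":0,"az":0},{"fingers":1,"tx":0.11,"ty":0,"tz":0,"ax":0,"ay":0,"az":0},{"fingers":1,"tx":0.15,"ty":0,"tz":0,"ax":0,"ay":0,"az":0},{"fingers":1,"tx":0.173,"ty":0,"tz":0,"ax":0,"ay":0,"az":0}]}}

```text
time_s: 6.98
tcp_pos: [0.5384, -0.0321, 0.0703]
ee_rot: [[-0.01, -0.986, -0.164], [-0.001, -0.164, 0.986], [-1.0, 0.01, 0.0]]
wrist_force: [-1.0, 0.5, -6.8]
gripper_width: 0.643
```

```bash
python3 - <<'E'
from h import *
p=viewer.capture("scene"); im=p["image"][:,:,::-1]
cv2.imwrite("pics/s2.png",cv2.resize(im[130:400,90:440],None,fx=2,fy=2,interpolation=cv2.INTER_CUBIC))
plan([(.54,-.03,.053,-170.5,1)])
E
```

```text
now [ 0.5368 -0.0323  0.0678] yaw -170.59 F [-0.78 -1.09 -9.14] w 0.643 t 7.03
t [0.0196, -0.005, 0.0024] a [-0.0005, 0.0002, -0.0048]
```

View pics/s2.png

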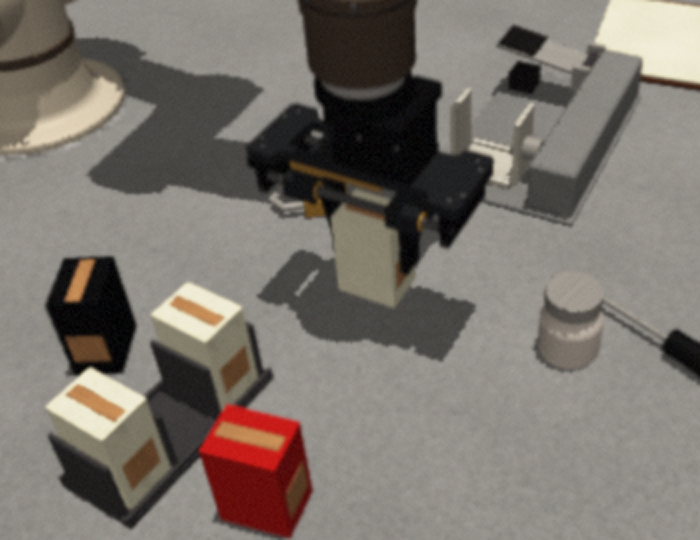

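carton_b hangs upright over the bench, still pulling about 5.5 N, and the other two stand in their outer bays. I'll lower it gently.

>>> {"fn": "play_rows", "kwargs": {"commands": [{"fingers":1,"tx":0,"ty":0,"tz":0,"ax":0,"ay":0,"az":0},{"fingers":1,"tx":0,"ty":0,"tz":0,"ax":0,"ay":0,"az":0},{"fingers":1,"tx":0.01,"ty":0,"tz":0,"ax":0,"ay":0,"az":0},{"fingers":1,"tx":0.018,"ty":0,"tz":0,"ax":0,"ay":0,"az":0},{"fingers":1,"tx":0.018,"ty":0,"tz":0,"ax":0,"ay":0,"az":0}]}}

```text
time_s: 7.45
tcp_pos: [0.5417, -0.0316, 0.0618]
ee_rot: [[-0.001, -0.986, -0.165], [0.0, -0.165, 0.986], [-1.0, 0.001, 0.0]]
wrist_force: [-0.5, 0.4, -4.8]
gripper_width: 0.64
```

>>> {"fn": "play_rows", "kwargs": {"commands": [{"fingers":1,"tx":0,"ty":0,"tz":0,"ax":0,"ay":0,"az":0},{"fingers":1,"tx":0,"ty":0,"tz":0,"ax":0,"ay":0,"az":0}]}}

```text
time_s: 7.62
tcp_pos: [0.5426, -0.0315, 0.0628]
ee_rot: [[0.001, -0.986, -0.165], [0.0, -0.165, 0.986], [-1.0, -0.001, -0.0]]
wrist_force: [0.1, -0.3, -5.9]
gripper_width: 0.642
```

Settled at 0.0628; expected contact at about 0.0515. I'll lower about 10 mm, then inch down.

>>> {"fn": "play_rows", "kwargs": {"commands": [{"fingers":1,"tx":0.006,"ty":0,"tz":0,"ax":0,"ay":0,"az":0},{"fingers":1,"tx":0.011,"ty":0,"tz":0,"ax":0,"ay":0,"az":0},{"fingers":1,"tx":0.013,"ty":0,"tz":0,"ax":0,"ay":0,"az":0},{"fingers":1,"tx":0.013,"ty":0,"tz":0,"ax":0,"ay":0,"az":0}]}}

```text
time_s: 7.95
tcp_pos: [0.542, -0.0316, 0.0521]
ee_rot: [[-0.001, -0.986, -0.165], [-0.0, -0.165, 0.986], [-1.0, 0.001, -0.0]]
wrist_force: [-0.4, -0.6, -6.3]
gripper_width: 0.642
```

>>> {"fn": "play_rows", "kwargs": {"commands": [{"fingers":1,"tx":0.001,"ty":0,"tz":0,"ax":0,"ay":0,"az":0},{"fingers":1,"tx":0.001,"ty":0,"tz":0,"ax":0,"ay":0,"az":0},{"fingers":1,"tx":0.001,"ty":0,"tz":0,"ax":0,"ay":0,"az":0}]}}

```text
time_s: 8.2
tcp_pos: [0.5423, -0.0316, 0.0518]
ee_rot: [[0.0, -0.986, -0.165], [-0.0, -0.165, 0.986], [-1.0, -0.0, -0.0]]
wrist_force: [0.1, 0.3, -5.9]
gripper_width: 0.648
```

>>> {"fn": "play_rows", "kwargs": {"commands": [{"fingers":1,"tx":0.0012,"ty":0,"tz":0,"ax":0,"ay":0,"az":0},{"fingers":1,"tx":0.0012,"ty":0,"tz":0,"ax":0,"ay":0,"az":0},{"fingers":1,"tx":0.0012,"ty":0,"tz":0,"ax":0,"ay":0,"az":0}]}}

```text
time_s: 8.45
tcp_pos: [0.5423, -0.0315, 0.0517]
ee_rot: [[0.0, -0.986, -0.165], [-0.0, -0.165, 0.986], [-1.0, -0.0, -0.0]]
wrist_force: [-3.3, 0.6, 3.4]
gripper_width: 0.641
```

>>> {"fn": "play_rows", "kwargs": {"commands": [{"fingers":1,"tx":0.0012,"ty":0,"tz":0,"ax":0,"ay":0,"az":0},{"fingers":1,"tx":0.0012,"ty":0,"tz":0,"ax":0,"ay":0,"az":0},{"fingers":1,"tx":0.0012,"ty":0,"tz":0,"ax":0,"ay":0,"az":0}]}}

```text
time_s: 8.7
tcp_pos: [0.5423, -0.0315, 0.0517]
ee_rot: [[0.001, -0.986, -0.166], [-0.0, -0.166, 0.986], [-1.0, -0.0, -0.0]]
wrist_force: [-5.4, 1.9, 10.5]
gripper_width: 0.643
```

Contact at 10 N on the bench. I'll let go, rise and turn 90°.

>>> {"fn": "play_rows", "kwargs": {"commands": [{"fingers":-1,"tx":-0.001,"ty":0,"tz":0,"ax":0,"ay":0,"az":0},{"fingers":-1,"tx":-0.001,"ty":0,"tz":0,"ax":0,"ay":0,"az":0},{"fingers":-1,"tx":-0.001,"ty":0,"tz":0,"ax":0,"ay":0,"az":0},{"fingers":-1,"tx":-0.001,"ty":0,"tz":0,"ax":0,"ay":0,"az":0}]}}

```text
time_s: 9.03
tcp_pos: [0.5429, -0.0315, 0.0509]
ee_rot: [[0.001, -0.986, -0.165], [0.0, -0.165, 0.986], [-1.0, -0.001, -0.0]]
wrist_force: [0.1, -0.4, -0.5]
gripper_width: 0.86
```

>>> {"fn": "play_rows", "kwargs": {"commands": [{"fingers":-1,"tx":-0.03,"ty":0,"tz":0,"ax":0,"ay":0,"az":0},{"fingers":-1,"tx":-0.08,"ty":0,"tz":0,"ax":0,"ay":0,"az":0},{"fingers":-1,"tx":-0.13,"ty":0,"tz":0,"ax":0,"ay":0,"az":0},{"fingers":-1,"tx":-0.18,"ty":0,"tz":0,"ax":0,"ay":0,"az":0},{"fingers":-1,"tx":-0.2,"ty":0,"tz":0,"ax":0,"ay":0,"az":0}]}}

```text
time_s: 9.45
tcp_pos: [0.5451, -0.0315, 0.2065]
ee_rot: [[0.01, -0.986, -0.166], [0.0, -0.166, 0.986], [-1.0, -0.01, -0.001]]
wrist_force: [0.5, 0.1, 0.7]
gripper_width: 0.998
```

>>> {"fn": "play_rows", "kwargs": {"commands": [{"fingers":-1,"tx":0,"ty":0,"tz":0,"ax":-0.19,"ay":0,"az":0},{"fingers":-1,"tx":0,"ty":0,"tz":0,"ax":-0.19,"ay":0,"az":0},{"fingers":-1,"tx":0,"ty":0,"tz":0,"ax":-0.19,"ay":0,"az":0},{"fingers":-1,"tx":0,"ty":0,"tz":0,"ax":-0.19,"ay":0,"az":0},{"fingers":-1,"tx":0,"ty":0,"tz":0,"ax":-0.19,"ay":0,"az":0}]}}

```text
time_s: 9.87
tcp_pos: [0.5425, -0.0316, 0.2007]
ee_rot: [[0.0, -0.719, -0.695], [0.0, -0.695, 0.719], [-1.0, -0.0, -0.0]]
wrist_force: [1.3, -0.0, 0.5]
gripper_width: 0.999
```

>>> {"fn": "play_rows", "kwargs": {"commands": [{"fingers":-1,"tx":0,"ty":0,"tz":0,"ax":-0.19,"ay":0,"az":0},{"fingers":-1,"tx":0,"ty":0,"tz":0,"ax":-0.19,"ay":0,"az":0},{"fingers":-1,"tx":0,"ty":0,"tz":0,"ax":-0.19,"ay":0,"az":0},{"fingers":-1,"tx":0,"ty":0,"tz":0,"ax":-0.19,"ay":0,"az":0},{"fingers":-1,"tx":0,"ty":0,"tz":0,"ax":-0.19,"ay":0,"az":0}]}}

```text
time_s: 10.28
tcp_pos: [0.5425, -0.0316, 0.2006]
ee_rot: [[0.0, -0.204, -0.979], [-0.0, -0.979, 0.204], [-1.0, -0.0, -0.0]]
wrist_force: [-0.5, 0.6, 0.2]
gripper_width: 0.998
```

>>> {"fn": "play_rows", "kwargs": {"commands": [{"fingers":-1,"tx":0,"ty":0,"tz":0,"ax":-0.12,"ay":0,"az":0},{"fingers":-1,"tx":0,"ty":0,"tz":0,"ax":-0.12,"ay":0,"az":0},{"fingers":-1,"tx":0,"ty":0,"tz":0,"ax":-0.12,"ay":0,"az":0},{"fingers":-1,"tx":0,"ty":0,"tz":0,"ax":-0.12,"ay":0,"az":0},{"fingers":-1,"tx":0,"ty":0,"tz":0,"ax":-0.12,"ay":0,"az":0}]}}

```text
time_s: 10.7
tcp_pos: [0.5424, -0.0316, 0.2006]
ee_rot: [[0.0, 0.162, -0.987], [-0.0, -0.987, -0.162], [-1.0, 0.0, -0.0]]
wrist_force: [0.7, 0.0, 0.6]
gripper_width: 1.003
```

>>> {"fn": "play_rows", "kwargs": {"commands": [{"fingers":-1,"tx":0,"ty":0,"tz":0,"ax":0,"ay":0,"az":0},{"fingers":-1,"tx":0,"ty":0,"tz":0,"ax":0,"ay":0,"az":0},{"fingers":-1,"tx":0,"ty":0,"tz":0,"ax":0,"ay":0,"az":0}]}}

```text
time_s: 10.95
tcp_pos: [0.5423, -0.0316, 0.2007]
ee_rot: [[0.0, 0.164, -0.986], [-0.0, -0.986, -0.164], [-1.0, 0.0, -0.0]]
wrist_force: [-0.6, -1.0, 1.0]
gripper_width: 0.999
```

```bash
python3 - <<'E'
from h import *
plan([])
s=r.sense(); p=viewer.capture("wrist"); im=p["image"][:,:,::-1].copy()
for d in spotter.silhouettes("carton_b",p)[:3]:
    q=np.argwhere(d["region"])[:,::-1].astype(np.float32); print(d["score"],d["uv"],cv2.minAreaRect(q))
draw(im,p,(.5423,-.0355,9.5),[box(-.028,.028,-.021,.021,.084)],1,np.zeros(2),(0,0,255),s)
cv2.imwrite("pics/w2.png",im)
E
```

```text
now [ 0.5423 -0.0316  0.2007] yaw -80.56 F [-0.56 -1.    0.98] w 0.999 t 10.95
0.96 [321.3, 228.7] ((320.5, 229.5), (93.0, 59.0), 90.0)
0.91 [443.1, 396.5] ((442.67120361328125, 391.876708984375), (33.10423278808594, 18.538372039794922), 65.55604553222656)
0.88 [592.3, 201.2] ((588.9999389648438, 203.99996948242188), (99.99998474121094, 89.99998474121094), 0.0)
```

View pics/w2.png

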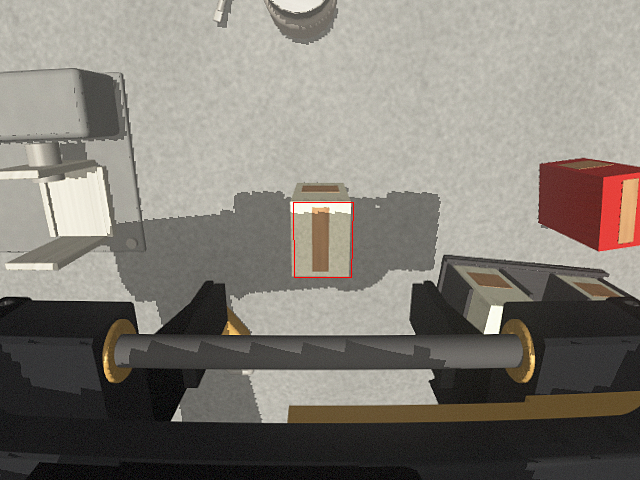

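Carton_b stands upright alone on the bench, top at (320,240), about 1.5 mm to the left of my overlay. Before taking it again I'll look down into the press bay to pin it down.

```bash
python3 -c "
from h import *
plan([(.52,.19,.23,-80.5,2)])"
```

```text
now [ 0.5423 -0.0316  0.2008] yaw -80.54 F [0.2  0.35 0.79] w 1.001 t 11.05
t [-0.0195, -0.1482, -0.0096] a [-0.0001, -0.0, -0.0]
t [-0.0195, -0.1482, -0.0097] a [-0.0001, -0.0, -0.0]
```

>>> {"fn": "play_rows", "kwargs": {"commands": [{"fingers":-1,"tx":-0.02,"ty":-0.148,"tz":-0.01,"ax":0,"ay":0,"az":0},{"fingers":-1,"tx":-0.02,"ty":-0.148,"tz":-0.01,"ax":0,"ay":0,"az":0},{"fingers":-1,"tx":-0.02,"ty":-0.148,"tz":-0.01,"ax":0,"ay":0,"az":0}]}}

```text
time_s: 11.3
tcp_pos: [0.5313, 0.0809, 0.2163]
ee_rot: [[0.001, 0.164, -0.986], [0.0, -0.986, -0.164], [-1.0, -0.0, -0.001]]
wrist_force: [0.2, -0.3, 0.3]
gripper_width: 1.003
```

>>> {"fn": "play_rows", "kwargs": {"commands": [{"fingers":-1,"tx":-0.02,"ty":-0.148,"tz":-0.01,"ax":0,"ay":0,"az":0},{"fingers":-1,"tx":-0.02,"ty":-0.148,"tz":-0.01,"ax":0,"ay":0,"az":0},{"fingers":-1,"tx":-0.02,"ty":-0.148,"tz":-0.01,"ax":0,"ay":0,"az":0},{"fingers":-1,"tx":-0.02,"ty":-0.148,"tz":-0.01,"ax":0,"ay":0,"az":0},{"fingers":-1,"tx":-0.02,"ty":-0.148,"tz":-0.01,"ax":0,"ay":0,"az":0}]}}

```text
time_s: 11.72
tcp_pos: [0.5202, 0.1914, 0.2308]
ee_rot: [[0.0, 0.168, -0.986], [0.0, -0.986, -0.168], [-1.0, -0.0, -0.0]]
wrist_force: [0.4, 0.3, 0.2]
gripper_width: 0.999
```

>>> {"fn": "play_rows", "kwargs": {"commands": [{"fingers":-1,"tx":0,"ty":0,"tz":0,"ax":0,"ay":0,"az":0},{"fingers":-1,"tx":0,"ty":0,"tz":0,"ax":0,"ay":0,"az":0},{"fingers":-1,"tx":0,"ty":0,"tz":0,"ax":0,"ay":0,"az":0}]}}

```text
time_s: 11.97
tcp_pos: [0.5204, 0.1887, 0.2306]
ee_rot: [[-0.0, 0.163, -0.987], [-0.0, -0.987, -0.163], [-1.0, 0.0, 0.001]]
wrist_force: [-0.1, -0.3, 0.4]
gripper_width: 0.998
```

```bash
python3 - <<'E'
from h import *
plan([])
s=r.sense(); np.savez("w3s.npz",t=s["tcp_pos"],R=s["ee_rot"]); p=viewer.capture("wrist"); im=p["image"][:,:,::-1].copy()
cv2.imwrite("w3raw.png",im)
draw(im,p,np.load("pr.npy"),PRESS,1,np.zeros(2),(0,0,255),s)
cv2.imwrite("pics/w3.png",im)
E
```

```text
now [0.5204 0.1887 0.2306] yaw -80.6 F [-0.08 -0.29  0.38] w 0.998 t 11.97
```

View pics/w3.png

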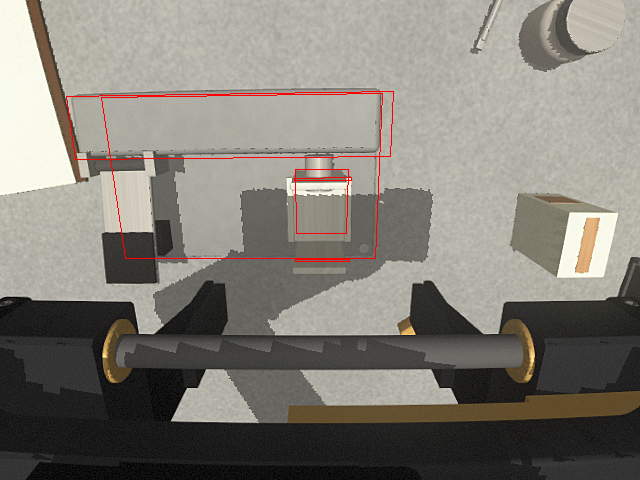

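```bash
python3 - <<'E'
import cv2
im=cv2.imread("w3raw.png")[140:290,240:400]
cv2.imwrite("pics/w4.png",cv2.resize(im,None,fx=4,fy=4,interpolation=cv2.INTER_NEAREST))
E
```

View pics/w4.png

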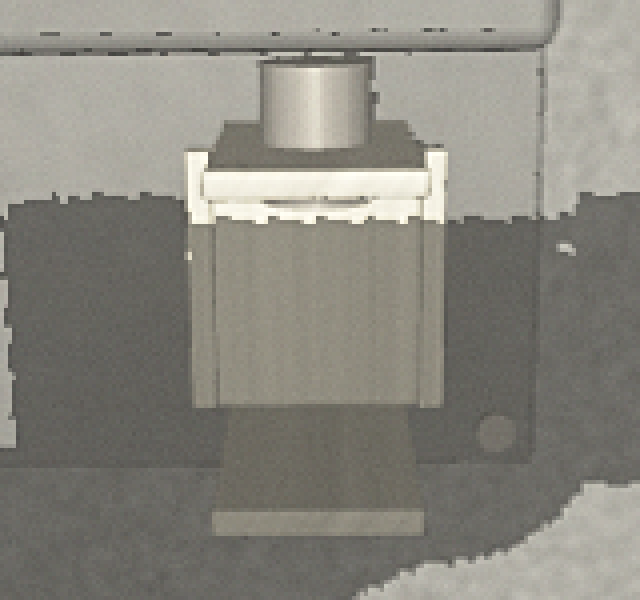

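```bash
python3 - <<'E'
from h import *
from scipy.optimize import least_squares
d=np.load("w3s.npz"); s={"tcp_pos":d["t"],"ee_rot":d["R"]}; p=viewer.capture("wrist")
c=lambda x,y:[240+x/4,140+y/4]
PT=[([-.032,-.053,.082],c(212,512)),([-.032,-.097,.082],c(424,512)),([-.032,-.053,.01],c(228,407)),([-.032,-.097,.01],c(411,407)),
([.032,-.053,.082],c(204,198)),([.032,-.097,.082],c(430,198)),([-.06,-.13,.006],c(533,464))]
f=lambda q:(w2p(p,at(q,[a for a,_ in PT]),s)-np.array([u for _,u in PT])).ravel()
o=least_squares(f,np.load("pr.npy"),x_scale=[.1,.1,10]);P=o.x;print(P.round(4),o.fun.round(1).tolist())
np.save("pr.npy",P)
print("bay",at(P,[[0,-.075,.01]]),"pad: pedal x -.042 -> ",at(P,[[-.042,.09,.07]]))
im=cv2.imread("w3raw.png"); print("wrist pad px->", p2w(p,[[131,258]],.069,s))
# x of near wall outer top edge
print("near wall outer", (p2w(p,[c(318,535)],.082,s)-[[P[0],P[1],0]])@rz(P[2]))
plan([(.542,-.034,.20,P[2]-90,2)])
E
```

```text
[ 0.5053  0.2612 11.2818] [0.6, -0.5, 1.3, -2.1, 1.1, -0.8, -0.7, -2.2, -1.6, 0.7, -1.1, -1.2, 0.9, 7.3]
bay [[0.5199433  0.18768517 0.01      ]] pad: pedal x -.042 ->  [[0.44647504 0.34128014 0.07      ]]
wrist pad px-> [[0.46429868 0.34312825 0.069     ]]
near wall outer [[-0.03822885 -0.07403455  0.082     ]]
now [0.5205 0.1888 0.2307] yaw -80.59 F [-0.11  0.15 -0.16] w 1.0 t 12.07
t [0.0205, 0.1489, 0.0101] a [-0.0052, 0.0, -0.0]
t [0.0205, 0.1487, 0.0126] a [-0.0052, 0.0, -0.0]
```

```bash
python3 - <<'E'
from h import *
d=np.load("w3s.npz"); s={"tcp_pos":d["t"],"ee_rot":d["R"]}; p=viewer.capture("wrist")
c=lambda x,y:[240+x/4,140+y/4]
def show(n,pts,z):
    W=p2w(p,[c(*q) for q in pts],z,s); print(n,(W@rz(9.4)).round(4)[:,:2].tolist())
print("bay est in rot frame", at((0,0,-9.4),[[.5199,.1877,0]]).round(4))
show("near in top",[(212,512),(424,512)],.082)
show("near out top",[(212,535),(424,535)],.082)
show("far in top",[(204,198),(430,198)],.082)
show("far out top",[(204,170),(430,170)],.082)
show("near in bottom",[(228,407),(411,407)],.01)
show("far out bottom",[(218,122),(412,122)],.006)
show("ledge in",[(214,330),(420,330)],.014)
show("ledge out",[(192,330),(444,330)],.014)
show("ledge end near",[(203,407),(432,407)],.014)
show("ledge far end",[(196,152),(437,152)],.014)
show("plate corner",[(533,464)],.006)
show("housing",[(10,50),(540,50)],.06)
E
```

```text
bay est in rot frame [[0.5436 0.1003 0.    ]]
near in top [[0.5105, 0.1217], [0.5105, 0.0782]]
near out top [[0.5054, 0.1218], [0.5054, 0.0781]]
far in top [[0.5754, 0.122], [0.5754, 0.0784]]
far out top [[0.5808, 0.1219], [0.5808, 0.0786]]
near in bottom [[0.51, 0.1223], [0.5101, 0.0764]]
far out bottom [[0.5805, 0.1238], [0.5805, 0.0773]]
ledge in [[0.531, 0.1251], [0.531, 0.0749]]
ledge out [[0.531, 0.1305], [0.5311, 0.069]]
ledge end near [[0.5113, 0.1282], [0.5113, 0.0715]]
ledge far end [[0.5744, 0.1286], [0.5745, 0.0718]]
plate corner [[0.4934, 0.0446]]
housing [[0.6019, 0.1623], [0.6018, 0.0551]]
```

Everything agrees: the walls are 65 mm apart and the bay centre is at (0.5194, 0.1873), yaw 9.4°. Now I'll take the carton again by its y faces.

>>> {"fn": "play_rows", "kwargs": {"commands": [{"fingers":-1,"tx":0.04,"ty":0.15,"tz":0.01,"ax":0,"ay":0,"az":0},{"fingers":-1,"tx":0.04,"ty":0.15,"tz":0.01,"ax":0,"ay":0,"az":0},{"fingers":-1,"tx":0.04,"ty":0.15,"tz":0.01,"ax":0,"ay":0,"az":0}]}}

```text
time_s: 12.37
tcp_pos: [0.5311, 0.0757, 0.2002]
ee_rot: [[-0.001, 0.165, -0.986], [-0.0, -0.986, -0.165], [-1.0, 0.0, 0.001]]
wrist_force: [0.2, -1.3, -0.7]
gripper_width: 1.001
```

>>> {"fn": "play_rows", "kwargs": {"commands": [{"fingers":-1,"tx":0,"ty":0.148,"tz":0.0103,"ax":0,"ay":0,"az":0},{"fingers":-1,"tx":0,"ty":0.148,"tz":0.0103,"ax":0,"ay":0,"az":0},{"fingers":-1,"tx":0,"ty":0.148,"tz":0.0103,"ax":0,"ay":0,"az":0},{"fingers":-1,"tx":0,"ty":0.148,"tz":0.0103,"ax":0,"ay":0,"az":0},{"fingers":-1,"tx":0,"ty":0.148,"tz":0.0103,"ax":0,"ay":0,"az":0}]}}

```text
time_s: 12.78
tcp_pos: [0.5421, -0.035, 0.2006]
ee_rot: [[-0.0, 0.161, -0.987], [0.0, -0.987, -0.161], [-1.0, -0.0, 0.0]]
wrist_force: [0.3, 0.2, -0.0]
gripper_width: 1.002
```

>>> {"fn": "play_rows", "kwargs": {"commands": [{"fingers":-1,"tx":0,"ty":0,"tz":0,"ax":0,"ay":0,"az":0},{"fingers":-1,"tx":0,"ty":0,"tz":0,"ax":0,"ay":0,"az":0},{"fingers":-1,"tx":0,"ty":0,"tz":0,"ax":0,"ay":0,"az":0}]}}

```text
time_s: 13.03
tcp_pos: [0.5423, -0.0322, 0.2008]
ee_rot: [[0.0, 0.167, -0.986], [0.0, -0.986, -0.167], [-1.0, -0.0, -0.0]]
wrist_force: [0.3, 0.9, -0.8]
gripper_width: 1.0
```

```bash
python3 - <<'E'
from h import *
s=r.sense(); p=viewer.capture("wrist")
d=spotter.silhouettes("carton_b",p)[0]; print(d["score"],d["uv"])
q=np.argwhere(d["region"]); print(q.min(0),q.max(0))
m=d["region"]; rr=int(q[:,0].max())-15; cols=np.where(m[rr])[0]; print(rr,cols.min(),cols.max(),p2w(p,[[cols.min(),rr],[cols.max()+1,rr],[320,q[:,0].max()+1]],.084,s).round(4).tolist())
plan([(.542,-.034,.055,-80.6,1)])
E
```

```text
0.93 [592.7, 200.7]
[159 537] [251 639]
236 564 639 [[0.5757, -0.2091, 0.084], [0.5859, -0.2691, 0.084], [0.534, -0.035, 0.084]]
now [ 0.5423 -0.0322  0.2008] yaw -80.4 F [-0.88  0.54  0.4 ] w 0.997 t 13.13
t [0.1944, 0.0024, 0.0009] a [0.0011, -0.0, 0.0]
```

>>> {"fn": "play_rows", "kwargs": {"commands": [{"fingers":-1,"tx":0.04,"ty":0.0024,"tz":0.001,"ax":0.001,"ay":0,"az":0},{"fingers":-1,"tx":0.09,"ty":0.0024,"tz":0.001,"ax":0.001,"ay":0,"az":0},{"fingers":-1,"tx":0.14,"ty":0.0024,"tz":0.001,"ax":0.001,"ay":0,"az":0},{"fingers":-1,"tx":0.18,"ty":0.0024,"tz":0.001,"ax":0.001,"ay":0,"az":0},{"fingers":-1,"tx":0.194,"ty":0.0024,"tz":0.001,"ax":0.001,"ay":0,"az":0}]}}

```text
time_s: 13.55
tcp_pos: [0.5388, -0.0349, 0.051]
ee_rot: [[-0.008, 0.162, -0.987], [-0.001, -0.987, -0.162], [-1.0, -0.0, 0.008]]
wrist_force: [-0.0, -0.0, 0.4]
gripper_width: 0.998
```

>>> {"fn": "play_rows", "kwargs": {"commands": [{"fingers":-0.3,"tx":0,"ty":0,"tz":0,"ax":0,"ay":0,"az":0},{"fingers":-0.3,"tx":0,"ty":0,"tz":0,"ax":0,"ay":0,"az":0},{"fingers":1,"tx":0,"ty":0,"tz":0,"ax":0,"ay":0,"az":0},{"fingers":1,"tx":0,"ty":0,"tz":0,"ax":0,"ay":0,"az":0},{"fingers":1,"tx":0,"ty":0,"tz":0,"ax":0,"ay":0,"az":0}]}}

```text
time_s: 13.97
tcp_pos: [0.543, -0.0347, 0.0571]
ee_rot: [[0.004, 0.162, -0.987], [0.001, -0.987, -0.162], [-1.0, -0.0, -0.004]]
wrist_force: [0.2, -0.2, -0.2]
gripper_width: 0.708
```

>>> {"fn": "play_rows", "kwargs": {"commands": [{"fingers":1,"tx":0,"ty":0,"tz":0,"ax":0,"ay":0,"az":0},{"fingers":1,"tx":0,"ty":0,"tz":0,"ax":0,"ay":0,"az":0},{"fingers":1,"tx":0,"ty":0,"tz":0,"ax":0,"ay":0,"az":0}]}}

```text
time_s: 14.22
tcp_pos: [0.5422, -0.0346, 0.0559]
ee_rot: [[0.001, 0.162, -0.987], [0.001, -0.987, -0.162], [-1.0, -0.001, -0.002]]
wrist_force: [-1.3, 2.2, -0.8]
gripper_width: 0.481
```

>>> {"fn": "play_rows", "kwargs": {"commands": [{"fingers":1,"tx":-0.015,"ty":0,"tz":0,"ax":0,"ay":0,"az":0},{"fingers":1,"tx":-0.04,"ty":0,"tz":0,"ax":0,"ay":0,"az":0},{"fingers":1,"tx":-0.08,"ty":0,"tz":0,"ax":0,"ay":0,"az":0},{"fingers":1,"tx":-0.12,"ty":0,"tz":0,"ax":0,"ay":0,"az":0},{"fingers":1,"tx":-0.16,"ty":0,"tz":0,"ax":0,"ay":0,"az":0}]}}

```text
time_s: 14.63
tcp_pos: [0.5401, -0.0351, 0.1746]
ee_rot: [[-0.005, 0.161, -0.987], [-0.0, -0.987, -0.161], [-1.0, -0.001, 0.005]]
wrist_force: [0.8, -0.3, -5.6]
gripper_width: 0.486
```

>>> {"fn": "play_rows", "kwargs": {"commands": [{"fingers":1,"tx":-0.02,"ty":0,"tz":0,"ax":0,"ay":0,"az":0},{"fingers":1,"tx":-0.02,"ty":0,"tz":0,"ax":0,"ay":0,"az":0},{"fingers":1,"tx":-0.02,"ty":0,"tz":0,"ax":0,"ay":0,"az":0},{"fingers":1,"tx":-0.02,"ty":0,"tz":0,"ax":0,"ay":0,"az":0}]}}

```text
time_s: 14.97
tcp_pos: [0.5398, -0.0351, 0.1875]
ee_rot: [[-0.006, 0.161, -0.987], [0.0, -0.987, -0.161], [-1.0, -0.001, 0.006]]
wrist_force: [0.6, -0.4, -6.7]
gripper_width: 0.481
```

```bash
python3 - <<'E'
from h import *
plan([(.5194,.1873,.195,-80.6,2)])
s=r.sense(); p=viewer.capture("wrist"); im=p["image"][:,:,::-1].copy()
x,y,_=s["tcp_pos"]; draw(im,p,(x,y,9.4),[box(-.028,.028,-.021,.021,s["tcp_pos"][2]+.029),box(-.028,.028,-.021,.021,s["tcp_pos"][2]-.055)],1,np.zeros(2),(0,0,255),s)
cv2.imwrite("pics/w5.png",cv2.resize(im[120:380,190:450],None,fx=2.3,fy=2.3,interpolation=cv2.INTER_CUBIC))
E
```

```text
now [ 0.5398 -0.0351  0.1875] yaw -80.73 F [ 0.63 -0.39 -6.69] w 0.481 t 14.97
t [-0.0049, -0.1485, -0.0105] a [-0.0004, 0.0009, 0.0002]
t [-0.0049, -0.1485, -0.0106] a [-0.0004, 0.0009, 0.0002]
```

View pics/w5.png

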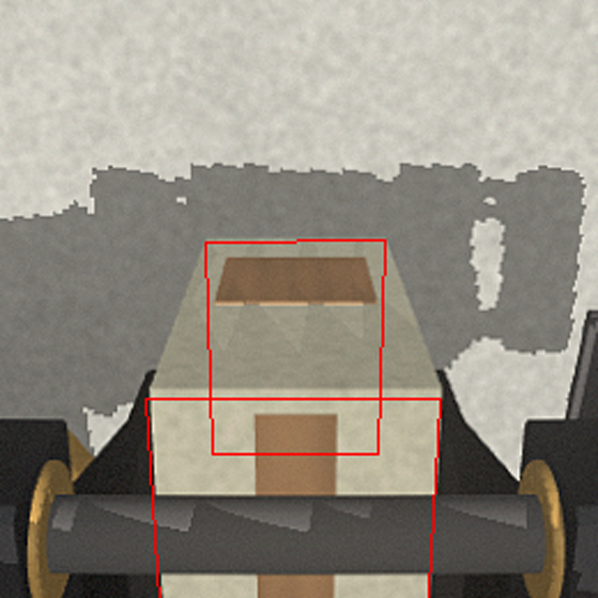

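The carton is centred in the jaws, with its far bottom edge on the overlay. I'll move above the bay.

>>> {"fn": "play_rows", "kwargs": {"commands": [{"fingers":1,"tx":0,"ty":-0.03,"tz":-0.002,"ax":0,"ay":0,"az":0},{"fingers":1,"tx":0,"ty":-0.06,"tz":-0.004,"ax":0,"ay":0,"az":0},{"fingers":1,"tx":0,"ty":-0.09,"tz":-0.006,"ax":0,"ay":0,"az":0},{"fingers":1,"tx":0,"ty":-0.12,"tz":-0.008,"ax":0,"ay":0,"az":0},{"fingers":1,"tx":0,"ty":-0.148,"tz":-0.0105,"ax":0,"ay":0,"az":0}]}}

```text
time_s: 15.43
tcp_pos: [0.5303, 0.0765, 0.1879]
ee_rot: [[-0.004, 0.162, -0.987], [-0.001, -0.987, -0.162], [-1.0, 0.001, 0.005]]
wrist_force: [0.2, -0.3, -6.4]
gripper_width: 0.482
```

>>> {"fn": "play_rows", "kwargs": {"commands": [{"fingers":1,"tx":0,"ty":-0.04,"tz":-0.003,"ax":0,"ay":0,"az":0},{"fingers":1,"tx":0,"ty":-0.075,"tz":-0.005,"ax":0,"ay":0,"az":0},{"fingers":1,"tx":0,"ty":-0.11,"tz":-0.008,"ax":0,"ay":0,"az":0},{"fingers":1,"tx":0,"ty":-0.135,"tz":-0.01,"ax":0,"ay":0,"az":0},{"fingers":1,"tx":0,"ty":-0.148,"tz":-0.0105,"ax":0,"ay":0,"az":0}]}}

```text
time_s: 15.85
tcp_pos: [0.5205, 0.1884, 0.1879]
ee_rot: [[-0.003, 0.164, -0.986], [-0.002, -0.986, -0.164], [-1.0, 0.001, 0.003]]
wrist_force: [-0.3, -0.8, -5.2]
gripper_width: 0.479
```

>>> {"fn": "play_rows", "kwargs": {"commands": [{"fingers":1,"tx":0,"ty":0,"tz":0,"ax":0,"ay":0,"az":0},{"fingers":1,"tx":0,"ty":0,"tz":0,"ax":0,"ay":0,"az":0},{"fingers":1,"tx":0,"ty":0,"tz":0,"ax":0,"ay":0,"az":0},{"fingers":1,"tx":0,"ty":0,"tz":0,"ax":0,"ay":0,"az":0}]}}

```text
time_s: 16.18
tcp_pos: [0.5212, 0.1854, 0.1897]
ee_rot: [[-0.001, 0.161, -0.987], [-0.001, -0.987, -0.161], [-1.0, 0.001, 0.001]]
wrist_force: [0.2, -0.6, -5.4]
gripper_width: 0.483
```

```bash
python3 - <<'E'
from h import *
plan([(.5194,.1873,.15,-80.6,1)])
E
```

```text
now [0.5212 0.1854 0.1897] yaw -80.75 F [ 0.17 -0.56 -5.37] w 0.483 t 16.18
t [0.053, -0.0029, 0.0019] a [-0.0008, 0.0004, -0.0002]
```

>>> {"fn": "play_rows", "kwargs": {"commands": [{"fingers":1,"tx":0.02,"ty":-0.0029,"tz":0.0024,"ax":-0.001,"ay":0,"az":0},{"fingers":1,"tx":0.04,"ty":-0.0029,"tz":0.0024,"ax":-0.001,"ay":0,"az":0},{"fingers":1,"tx":0.053,"ty":-0.0029,"tz":0.0024,"ax":-0.001,"ay":0,"az":0},{"fingers":1,"tx":0.053,"ty":-0.0029,"tz":0.0024,"ax":-0.001,"ay":0,"az":0},{"fingers":1,"tx":0.053,"ty":-0.0029,"tz":0.0024,"ax":-0.001,"ay":0,"az":0}]}}

```text
time_s: 16.6
tcp_pos: [0.5194, 0.1877, 0.1502]
ee_rot: [[-0.001, 0.165, -0.986], [-0.001, -0.986, -0.165], [-1.0, 0.001, 0.001]]
wrist_force: [-0.0, 0.9, -6.0]
gripper_width: 0.48
```

>>> {"fn": "play_rows", "kwargs": {"commands": [{"fingers":1,"tx":0,"ty":0,"tz":0,"ax":0,"ay":0,"az":0},{"fingers":1,"tx":0,"ty":0,"tz":0,"ax":0,"ay":0,"az":0},{"fingers":1,"tx":0,"ty":0,"tz":0,"ax":0,"ay":0,"az":0},{"fingers":1,"tx":0,"ty":0,"tz":0,"ax":0,"ay":0,"az":0}]}}

```text
time_s: 16.93
tcp_pos: [0.5196, 0.1886, 0.1512]
ee_rot: [[0.001, 0.165, -0.986], [0.001, -0.986, -0.165], [-1.0, -0.001, -0.001]]
wrist_force: [0.4, -0.1, -5.9]
gripper_width: 0.485
```

```bash
python3 - <<'E'
from h import *
plan([(.519,.1873,.07,-80.6,1)])
s=r.sense(); p=viewer.capture("wrist"); im=p["image"][:,:,::-1].copy()
cv2.imwrite("pics/w6.png",cv2.resize(im[120:380,190:450],None,fx=2.3,fy=2.3,interpolation=cv2.INTER_CUBIC))
E
```

```text
now [0.5196 0.1886 0.1512] yaw -80.49 F [ 0.43 -0.14 -5.91] w 0.485 t 16.93
t [0.1082, 0.0017, 0.0012] a [0.0006, -0.0004, 0.0002]
```

View pics/w6.png

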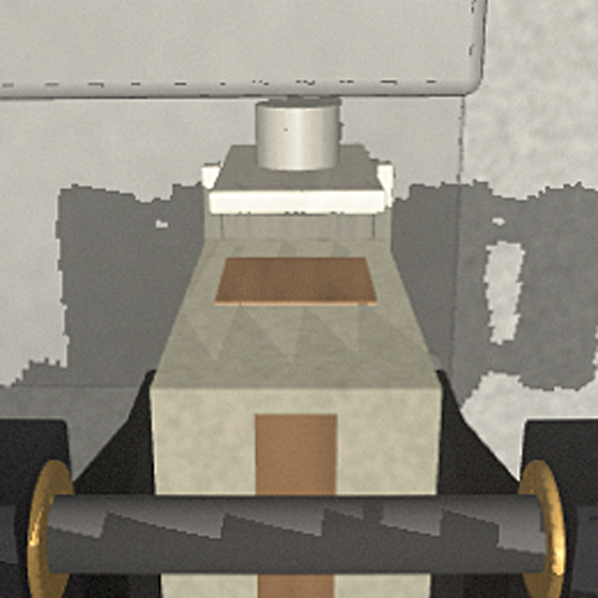

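```bash
python3 - <<'E'
from h import *
s=r.sense(); p=viewer.capture("wrist")
for n,row,z in (("wall in",213,.082),("carton bottom far",120+239/2.3,s["tcp_pos"][2]-.055),("carton top far",120+387/2.3,s["tcp_pos"][2]+.029)):
    print(n,(p2w(p,[[190+297/2.3,row]],z,s)@rz(9.4)).round(4))
print(s["tcp_pos"]@rz(9.4))
E
```

```text
wall in [[0.575  0.1007 0.082 ]]
carton bottom far [[0.5723 0.1008 0.096 ]]
carton top far [[0.573  0.1009 0.18  ]]
[0.5433207 0.1012656 0.1510065]
```

>>> {"fn": "play_rows", "kwargs": {"commands": [{"fingers":1,"tx":0.005,"ty":0.0007,"tz":0.002,"ax":0.0005,"ay":0,"az":0},{"fingers":1,"tx":0.015,"ty":0.0007,"tz":0.002,"ax":0.0005,"ay":0,"az":0},{"fingers":1,"tx":0.025,"ty":0.0007,"tz":0.002,"ax":0.0005,"ay":0,"az":0},{"fingers":1,"tx":0.035,"ty":0.0007,"tz":0.002,"ax":0.0005,"ay":0,"az":0},{"fingers":1,"tx":0.045,"ty":0.0007,"tz":0.002,"ax":0.0005,"ay":0,"az":0}]}}

```text
time_s: 17.45
tcp_pos: [0.5176, 0.1875, 0.1155]
ee_rot: [[-0.001, 0.164, -0.987], [-0.001, -0.987, -0.164], [-1.0, 0.0, 0.001]]
wrist_force: [-0.0, 0.7, -5.5]
gripper_width: 0.484
```

>>> {"fn": "play_rows", "kwargs": {"commands": [{"fingers":1,"tx":0.01,"ty":0,"tz":0,"ax":0,"ay":0,"az":0},{"fingers":1,"tx":0.02,"ty":0,"tz":0,"ax":0,"ay":0,"az":0},{"fingers":1,"tx":0.03,"ty":0,"tz":0,"ax":0,"ay":0,"az":0},{"fingers":1,"tx":0.04,"ty":0,"tz":0,"ax":0,"ay":0,"az":0},{"fingers":1,"tx":0.045,"ty":0,"tz":0,"ax":0,"ay":0,"az":0}]}}

```text
time_s: 17.87
tcp_pos: [0.5174, 0.1874, 0.0816]
ee_rot: [[-0.002, 0.163, -0.987], [-0.001, -0.987, -0.163], [-1.0, 0.001, 0.002]]
wrist_force: [0.1, -0.1, -5.4]
gripper_width: 0.481
```

>>> {"fn": "play_rows", "kwargs": {"commands": [{"fingers":1,"tx":0.005,"ty":0,"tz":0,"ax":0,"ay":0,"az":0},{"fingers":1,"tx":0.012,"ty":0,"tz":0,"ax":0,"ay":0,"az":0},{"fingers":1,"tx":0.018,"ty":0,"tz":0,"ax":0,"ay":0,"az":0},{"fingers":1,"tx":0.018,"ty":0,"tz":0,"ax":0,"ay":0,"az":0},{"fingers":1,"tx":0.018,"ty":0,"tz":0,"ax":0,"ay":0,"az":0}]}}

```text
time_s: 18.28
tcp_pos: [0.5178, 0.1876, 0.0693]
ee_rot: [[-0.0, 0.164, -0.987], [-0.0, -0.987, -0.164], [-1.0, 0.0, 0.0]]
wrist_force: [0.3, 0.2, -5.3]
gripper_width: 0.479
```

>>> {"fn": "play_rows", "kwargs": {"commands": [{"fingers":1,"tx":0.0025,"ty":0,"tz":0,"ax":0,"ay":0,"az":0},{"fingers":1,"tx":0.0025,"ty":0,"tz":0,"ax":0,"ay":0,"az":0},{"fingers":1,"tx":0.0025,"ty":0,"tz":0,"ax":0,"ay":0,"az":0}]}}

```text
time_s: 18.53
tcp_pos: [0.518, 0.1878, 0.0678]
ee_rot: [[0.0, 0.164, -0.987], [0.0, -0.987, -0.164], [-1.0, -0.0, -0.0]]
wrist_force: [0.0, -0.1, -5.5]
gripper_width: 0.481
```

>>> {"fn": "play_rows", "kwargs": {"commands": [{"fingers":1,"tx":0.0022,"ty":0,"tz":0,"ax":0,"ay":0,"az":0},{"fingers":1,"tx":0.0022,"ty":0,"tz":0,"ax":0,"ay":0,"az":0},{"fingers":1,"tx":0.0022,"ty":0,"tz":0,"ax":0,"ay":0,"az":0}]}}

```text
time_s: 18.78
tcp_pos: [0.5179, 0.1877, 0.066]
ee_rot: [[0.0, 0.164, -0.987], [0.0, -0.987, -0.164], [-1.0, -0.0, -0.0]]
wrist_force: [0.5, 0.6, -5.6]
gripper_width: 0.478
```

>>> {"fn": "play_rows", "kwargs": {"commands": [{"fingers":1,"tx":0.0007,"ty":0,"tz":0,"ax":0,"ay":0,"az":0},{"fingers":1,"tx":0.0007,"ty":0,"tz":0,"ax":0,"ay":0,"az":0},{"fingers":1,"tx":0.0007,"ty":0,"tz":0,"ax":0,"ay":0,"az":0}]}}

```text
time_s: 19.03
tcp_pos: [0.5179, 0.1877, 0.0659]
ee_rot: [[0.0, 0.164, -0.987], [0.0, -0.987, -0.164], [-1.0, -0.0, -0.0]]
wrist_force: [-1.1, 0.4, -1.4]
gripper_width: 0.484
```

The carton meets the bed at the expected height. I'll let go and rise.

>>> {"fn": "play_rows", "kwargs": {"commands": [{"fingers":-1,"tx":0,"ty":0,"tz":0,"ax":0,"ay":0,"az":0},{"fingers":-1,"tx":0,"ty":0,"tz":0,"ax":0,"ay":0,"az":0},{"fingers":-1,"tx":0,"ty":0,"tz":0,"ax":0,"ay":0,"az":0},{"fingers":-1,"tx":0,"ty":0,"tz":0,"ax":0,"ay":0,"az":0},{"fingers":-1,"tx":0,"ty":0,"tz":0,"ax":0,"ay":0,"az":0}]}}

```text
time_s: 19.45
tcp_pos: [0.5183, 0.1879, 0.0657]
ee_rot: [[0.001, 0.164, -0.987], [0.0, -0.987, -0.164], [-1.0, -0.0, -0.001]]
wrist_force: [-0.1, 0.2, 0.1]
gripper_width: 0.776
```

>>> {"fn": "play_rows", "kwargs": {"commands": [{"fingers":-1,"tx":-0.03,"ty":0,"tz":0,"ax":0,"ay":0,"az":0},{"fingers":-1,"tx":-0.08,"ty":0,"tz":0,"ax":0,"ay":0,"az":0},{"fingers":-1,"tx":-0.13,"ty":0,"tz":0,"ax":0,"ay":0,"az":0},{"fingers":-1,"tx":-0.17,"ty":0,"tz":0,"ax":0,"ay":0,"az":0},{"fingers":-1,"tx":-0.17,"ty":0,"tz":0,"ax":0,"ay":0,"az":0}]}}

```text
time_s: 19.87
tcp_pos: [0.5216, 0.1895, 0.2005]
ee_rot: [[0.013, 0.165, -0.986], [0.007, -0.986, -0.165], [-1.0, -0.004, -0.014]]
wrist_force: [-0.3, -0.1, 0.3]
gripper_width: 0.993
```

>>> {"fn": "play_rows", "kwargs": {"commands": [{"fingers":1,"tx":0,"ty":0,"tz":0,"ax":0,"ay":0,"az":0},{"fingers":1,"tx":0,"ty":0,"tz":0,"ax":0,"ay":0,"az":0},{"fingers":1,"tx":0,"ty":0,"tz":0,"ax":0,"ay":0,"az":0},{"fingers":1,"tx":0,"ty":0,"tz":0,"ax":0,"ay":0,"az":0}]}}

```text
time_s: 20.2
tcp_pos: [0.5172, 0.1873, 0.1914]
ee_rot: [[-0.003, 0.163, -0.987], [-0.002, -0.987, -0.163], [-1.0, 0.001, 0.003]]
wrist_force: [0.6, -0.4, 0.8]
gripper_width: 0.78
```

```bash
python3 - <<'E'
from h import *
plan([(.4635,.343,.16,-80.6,1)])
s=r.sense(); p=viewer.capture("wrist"); im=p["image"][:,:,::-1].copy()
for d in spotter.silhouettes("pedal_pad",p)[:2]: print(d["score"],d["uv"],p2w(p,[d["uv"]],.069,s))
draw(im,p,(.5194,.1873,9.4),[box(-.028,.028,-.021,.021,.094),box(-.032,.032,-.022,.022,.082)],1,np.zeros(2),(0,0,255),s)
cv2.imwrite("pics/w7.png",im)
E
```

```text
now [0.5172 0.1873 0.1914] yaw -80.59 F [ 0.58 -0.43  0.78] w 0.78 t 20.2
t [0.0417, -0.2166, 0.0366] a [0.0, 0.0009, -0.0004]
0.88 [103.3, 232.5] [[0.49529184 0.34458568 0.069     ]]
```

View pics/w7.png

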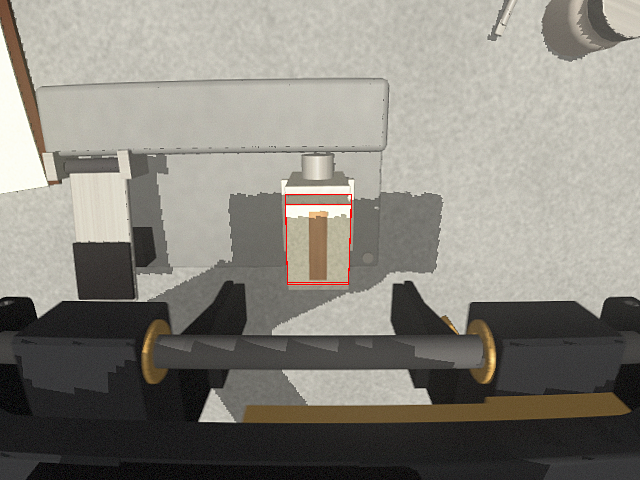

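Carton_b stands square in the bay: its top matches the overlay at (318,245). The pad is at (105,270). I'll close the fingers and go above the pad.

>>> {"fn": "play_rows", "kwargs": {"commands": [{"fingers":1,"tx":0.02,"ty":-0.108,"tz":0.018,"ax":0,"ay":0,"az":0},{"fingers":1,"tx":0.02,"ty":-0.108,"tz":0.018,"ax":0,"ay":0,"az":0},{"fingers":1,"tx":0.04,"ty":-0.2166,"tz":0.0366,"ax":0,"ay":0,"az":0},{"fingers":1,"tx":0.04,"ty":-0.2166,"tz":0.0366,"ax":0,"ay":0,"az":0},{"fingers":1,"tx":0.04,"ty":-0.2166,"tz":0.0366,"ax":0,"ay":0,"az":0}]}}

```text
time_s: 20.72
tcp_pos: [0.4622, 0.3485, 0.1607]
ee_rot: [[-0.001, 0.169, -0.986], [-0.001, -0.986, -0.169], [-1.0, 0.001, 0.001]]
wrist_force: [0.3, -0.2, 0.2]
gripper_width: 0.311
```

>>> {"fn": "play_rows", "kwargs": {"commands": [{"fingers":1,"tx":0,"ty":0,"tz":0,"ax":0,"ay":0,"az":0},{"fingers":1,"tx":0,"ty":0,"tz":0,"ax":0,"ay":0,"az":0},{"fingers":1,"tx":0,"ty":0,"tz":0,"ax":0,"ay":0,"az":0},{"fingers":1,"tx":0,"ty":0,"tz":0,"ax":0,"ay":0,"az":0}]}}

```text
time_s: 21.05
tcp_pos: [0.4647, 0.3424, 0.1631]
ee_rot: [[0.0, 0.162, -0.987], [0.0, -0.987, -0.162], [-1.0, 0.0, -0.0]]
wrist_force: [-0.5, 0.5, 0.6]
gripper_width: 0.037
```

```bash
python3 - <<'E'
from h import *
s=r.sense(); p=viewer.capture("wrist"); im=p["image"][:,:,::-1].copy()
# dark pad blob: project predicted pad outline
draw(im,p,(.4635,.343,9.4),[box(-.0222,.0222,-.0225,.0225,.069)],1,np.zeros(2),(0,0,255),s)
cv2.imwrite("pics/w8.png",im[100:460,140:500])
plan([(.4635,.343,.095,-80.6,1)])
E
```

```text
now [0.4648 0.3424 0.1632] yaw -80.69 F [-0.2  -0.1  -0.23] w 0.021 t 21.1
t [0.0909, -0.001, 0.0016] a [-0.0005, -0.0001, 0.0]
```

View pics/w8.png

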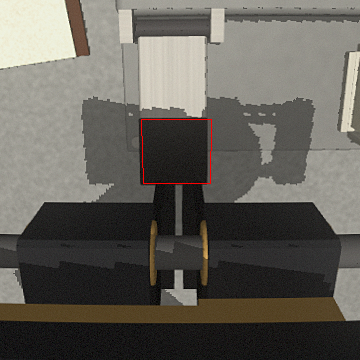

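The pad lies within the overlay (crop 140–210, 118–184). I'll go down and press.

>>> {"fn": "play_rows", "kwargs": {"commands": [{"fingers":1,"tx":0.03,"ty":-0.001,"tz":0.0016,"ax":0,"ay":0,"az":0},{"fingers":1,"tx":0.07,"ty":-0.001,"tz":0.0016,"ax":0,"ay":0,"az":0},{"fingers":1,"tx":0.09,"ty":-0.001,"tz":0.0016,"ax":0,"ay":0,"az":0},{"fingers":1,"tx":0.09,"ty":-0.001,"tz":0.0016,"ax":0,"ay":0,"az":0},{"fingers":1,"tx":0.09,"ty":-0.001,"tz":0.0016,"ax":0,"ay":0,"az":0}]}}

```text
time_s: 21.52
tcp_pos: [0.4634, 0.3432, 0.0953]
ee_rot: [[-0.0, 0.163, -0.987], [-0.001, -0.987, -0.163], [-1.0, 0.001, 0.001]]
wrist_force: [0.1, 0.2, 0.8]
gripper_width: 0.003
```

>>> {"fn": "play_rows", "kwargs": {"commands": [{"fingers":1,"tx":0.008,"ty":0,"tz":0,"ax":0,"ay":0,"az":0},{"fingers":1,"tx":0.014,"ty":0,"tz":0,"ax":0,"ay":0,"az":0},{"fingers":1,"tx":0.02,"ty":0,"tz":0,"ax":0,"ay":0,"az":0},{"fingers":1,"tx":0.026,"ty":0,"tz":0,"ax":0,"ay":0,"az":0},{"fingers":1,"tx":0.026,"ty":0,"tz":0,"ax":0,"ay":0,"az":0}]}}

```text
time_s: 21.93
tcp_pos: [0.4629, 0.3446, 0.0764]
ee_rot: [[0.001, 0.164, -0.986], [0.001, -0.986, -0.164], [-1.0, -0.001, -0.001]]
wrist_force: [-3.0, 0.6, 6.7]
gripper_width: 0.005
```

>>> {"fn": "play_rows", "kwargs": {"commands": [{"fingers":1,"tx":0.006,"ty":0,"tz":0,"ax":0,"ay":0,"az":0},{"fingers":1,"tx":0.012,"ty":0,"tz":0,"ax":0,"ay":0,"az":0},{"fingers":1,"tx":0.012,"ty":0,"tz":0,"ax":0,"ay":0,"az":0},{"fingers":1,"tx":0.012,"ty":0,"tz":0,"ax":0,"ay":0,"az":0}]}}

```text
time_s: 22.27
tcp_pos: [0.4629, 0.3446, 0.0683]
ee_rot: [[0.001, 0.164, -0.986], [0.001, -0.986, -0.164], [-1.0, -0.001, -0.001]]
wrist_force: [-4.7, -0.1, 9.0]
gripper_width: 0.004
```

>>> {"fn": "play_rows", "kwargs": {"commands": [{"fingers":1,"tx":0.004,"ty":0,"tz":0,"ax":0,"ay":0,"az":0},{"fingers":1,"tx":0.004,"ty":0,"tz":0,"ax":0,"ay":0,"az":0},{"fingers":1,"tx":0.004,"ty":0,"tz":0,"ax":0,"ay":0,"az":0}]}}

```text
time_s: 22.52
tcp_pos: [0.4629, 0.3446, 0.0657]
ee_rot: [[0.001, 0.165, -0.986], [0.001, -0.986, -0.165], [-1.0, -0.001, -0.001]]
wrist_force: [-5.5, -1.2, 10.4]
gripper_width: 0.003
```

>>> {"fn": "play_rows", "kwargs": {"commands": [{"fingers":1,"tx":0.002,"ty":0,"tz":0,"ax":0,"ay":0,"az":0},{"fingers":1,"tx":0.002,"ty":0,"tz":0,"ax":0,"ay":0,"az":0},{"fingers":1,"tx":0.002,"ty":0,"tz":0,"ax":0,"ay":0,"az":0}]}}

```text
time_s: 22.77
tcp_pos: [0.4629, 0.3446, 0.0654]
ee_rot: [[0.001, 0.165, -0.986], [0.001, -0.986, -0.165], [-1.0, -0.001, -0.002]]
wrist_force: [-7.3, -0.6, 16.1]
gripper_width: 0.003
```

>>> {"fn": "play_rows", "kwargs": {"commands": [{"fingers":1,"tx":0.0015,"ty":0,"tz":0,"ax":0,"ay":0,"az":0},{"fingers":1,"tx":0.0015,"ty":0,"tz":0,"ax":0,"ay":0,"az":0},{"fingers":1,"tx":0.0015,"ty":0,"tz":0,"ax":0,"ay":0,"az":0}]}}

```text
time_s: 23.02
tcp_pos: [0.463, 0.3446, 0.0652]
ee_rot: [[0.002, 0.165, -0.986], [0.001, -0.986, -0.165], [-1.0, -0.001, -0.002]]
wrist_force: [-8.1, -2.3, 21.2]
gripper_width: 0.005
```

The height has stopped falling (0.0652) while the force climbs to 21 N, so the pedal is on its stop. I'll hold it about 0.8 s, then rise.

>>> {"fn": "play_rows", "kwargs": {"commands": [{"fingers":1,"tx":0.0007,"ty":0,"tz":0,"ax":0,"ay":0,"az":0},{"fingers":1,"tx":0.0007,"ty":0,"tz":0,"ax":0,"ay":0,"az":0},{"fingers":1,"tx":0.0007,"ty":0,"tz":0,"ax":0,"ay":0,"az":0},{"fingers":1,"tx":0.0007,"ty":0,"tz":0,"ax":0,"ay":0,"az":0},{"fingers":1,"tx":0.0007,"ty":0,"tz":0,"ax":0,"ay":0,"az":0}]}}

```text
time_s: 23.43
tcp_pos: [0.463, 0.3446, 0.0651]
ee_rot: [[0.002, 0.165, -0.986], [0.001, -0.986, -0.165], [-1.0, -0.001, -0.002]]
wrist_force: [-9.4, -3.3, 22.9]
gripper_width: 0.008
```

>>> {"fn": "play_rows", "kwargs": {"commands": [{"fingers":1,"tx":0,"ty":0,"tz":0,"ax":0,"ay":0,"az":0},{"fingers":1,"tx":0,"ty":0,"tz":0,"ax":0,"ay":0,"az":0},{"fingers":1,"tx":0,"ty":0,"tz":0,"ax":0,"ay":0,"az":0},{"fingers":1,"tx":0,"ty":0,"tz":0,"ax":0,"ay":0,"az":0},{"fingers":1,"tx":0,"ty":0,"tz":0,"ax":0,"ay":0,"az":0}]}}

```text
time_s: 23.85
tcp_pos: [0.463, 0.3446, 0.0651]
ee_rot: [[0.002, 0.165, -0.986], [0.001, -0.986, -0.165], [-1.0, -0.001, -0.002]]
wrist_force: [-8.7, -3.1, 23.7]
gripper_width: 0.004
```

>>> {"fn": "play_rows", "kwargs": {"commands": [{"fingers":1,"tx":-0.01,"ty":0,"tz":0,"ax":0,"ay":0,"az":0},{"fingers":1,"tx":-0.02,"ty":0,"tz":0,"ax":0,"ay":0,"az":0},{"fingers":1,"tx":-0.03,"ty":0,"tz":0,"ax":0,"ay":0,"az":0},{"fingers":1,"tx":-0.045,"ty":0,"tz":0,"ax":0,"ay":0,"az":0},{"fingers":1,"tx":-0.06,"ty":0,"tz":0,"ax":0,"ay":0,"az":0}]}}

```text
time_s: 24.27
tcp_pos: [0.4629, 0.3439, 0.1061]
ee_rot: [[-0.0, 0.163, -0.987], [-0.0, -0.987, -0.163], [-1.0, 0.0, 0.0]]
wrist_force: [0.2, 0.5, -1.0]
gripper_width: 0.003
```

>>> {"fn": "play_rows", "kwargs": {"commands": [{"fingers":1,"tx":-0.05,"ty":0,"tz":0,"ax":0,"ay":0,"az":0},{"fingers":1,"tx":-0.1,"ty":0,"tz":0,"ax":0,"ay":0,"az":0},{"fingers":1,"tx":-0.15,"ty":0,"tz":0,"ax":0,"ay":0,"az":0},{"fingers":1,"tx":-0.18,"ty":0,"tz":0,"ax":0,"ay":0,"az":0},{"fingers":1,"tx":-0.18,"ty":0,"tz":0,"ax":0,"ay":0,"az":0}]}}

```text
time_s: 24.68
tcp_pos: [0.4652, 0.3459, 0.2473]
ee_rot: [[0.009, 0.164, -0.986], [0.009, -0.986, -0.164], [-1.0, -0.007, -0.01]]
wrist_force: [1.9, 1.1, 0.1]
gripper_width: 0.005
```

>>> {"fn": "play_rows", "kwargs": {"commands": [{"fingers":1,"tx":0,"ty":0,"tz":0,"ax":0,"ay":0,"az":0},{"fingers":1,"tx":0,"ty":0,"tz":0,"ax":0,"ay":0,"az":0},{"fingers":1,"tx":0,"ty":0,"tz":0,"ax":0,"ay":0,"az":0},{"fingers":1,"tx":0,"ty":0,"tz":0,"ax":0,"ay":0,"az":0},{"fingers":1,"tx":0,"ty":0,"tz":0,"ax":0,"ay":0,"az":0}]}}

```text
time_s: 25.1
tcp_pos: [0.4627, 0.3437, 0.2395]
ee_rot: [[-0.002, 0.164, -0.987], [-0.002, -0.987, -0.164], [-1.0, 0.002, 0.002]]
wrist_force: [0.0, -0.3, -0.1]
gripper_width: 0.005
```

```bash
python3 - <<'E'
from h import *
plan([])
p=viewer.capture("scene"); im=p["image"][:,:,::-1]
cv2.imwrite("pics/s9.png",cv2.resize(im[100:410,90:490],None,fx=1.9,fy=1.9,interpolation=cv2.INTER_CUBIC))
E
```

```text
now [0.4627 0.3437 0.2395] yaw -80.59 F [ 0.03 -0.27 -0.08] w 0.005 t 25.1
```

```bash
python3 - <<'E'
from h import *
for n in ("scene","top"):
    p=viewer.capture(n); a=cv2.imread(f"pics/{n}0.png").astype(int); b=p["image"][:,:,::-1].astype(int); D=np.abs(a-b).max(2)
    C=lambda P,z0,z1:np.array([[x*.028,y*.021,z] for x in(-1,1) for y in(-1,1) for z in(z0,z1)])
    Q=np.load("rk.npy")
    items={"slot+":[at(Q,[[0,.052,.006]])[0],Q[2],.084],"slot-":[at(Q,[[0,-.052,.006]])[0],Q[2],.084],"bay":[np.array([.5194,.1873,.01]),9.4,.084],
      "padlock":[np.array([.403,.045,0]),0,.02],"jar":[np.array([.703,.01,0]),0,.07],"pad":[np.array([.4635,.343,.065]),9.4,.004]}
    for k,(o,w,h) in items.items():
        q=w2p(p,C(0,0,h)@rz(w).T+o); m=np.zeros((480,640),np.uint8); cv2.fillConvexPoly(m,cv2.convexHull(q.astype(np.int32)),1); m=m>0
        print(n,k,q.mean(0).round(),"mean diff",D[m].mean().round(1),"frac>40",(D[m]>40).mean().round(2))
    for k in ("carton_a","padlock","pin_tin","screwdriver","pedal_pad"):
        print(k,[(np.round(d["uv"]).tolist(),round(d["score"],2)) for d in spotter.find_in(k,p)][:6])
E
```

```text
scene slot+ [191. 303.] mean diff 28.3 frac>40 0.25
scene slot- [143. 350.] mean diff 3.1 frac>40 0.0
scene bay [336. 194.] mean diff 46.2 frac>40 0.49
scene padlock [250. 227.] mean diff 3.2 frac>40 0.0
scene jar [371. 287.] mean diff 3.1 frac>40 0.0
scene pad [351. 150.] mean diff 7.1 frac>40 0.0
carton_a [([333.0, 190.0], 0.97), ([145.0, 343.0], 0.92), ([137.0, 286.0], 0.84), ([196.0, 296.0], 0.8), ([215.0, 364.0], 0.63)]
padlock [([250.0, 226.0], 0.57)]
pin_tin [([374.0, 290.0], 0.88)]
screwdriver [([448.0, 314.0], 0.83), ([169.0, 342.0], 0.38), ([362.0, 155.0], 0.17)]
pedal_pad [([362.0, 157.0], 0.73)]
top slot+ [415. 285.] mean diff 6.1 frac>40 0.0
top slot- [462. 281.] mean diff 30.8 frac>40 0.21
top bay [242. 275.] mean diff 45.1 frac>40 0.51
top padlock [308. 326.] mean diff 6.3 frac>40 0.0
top jar [320. 192.] mean diff 5.9 frac>40 0.0
top pad [169. 302.] mean diff 33.9 frac>40 0.24
carton_a [([417.0, 284.0], 0.94), ([428.0, 336.0], 0.85), ([464.0, 277.0], 0.84), ([441.0, 234.0], 0.71), ([241.0, 275.0], 0.57), ([163.0, 270.0], 0.5)]
padlock [([310.0, 327.0], 0.67)]
pin_tin [([318.0, 190.0], 0.63)]
screwdriver [([302.0, 147.0], 0.71)]
pedal_pad [([161.0, 268.0], 0.63), ([209.0, 264.0], 0.63)]
```

All consistent: the pad is back at its rest appearance in the scene view, and the bystanders and both light cartons are in place. The differences at the two slots are the side faces that carton_b used to hide. Handing in.

```bash
python3 -c "
from station import job
print(job.finish_job())"
```

```text
the job is handed in; nothing more can be done
None
```

The job is handed in: the full carton stands in the press bay and the pedal has been pressed and released. It took about 25 s of the 72 s allowed.

- **Finding the full carton:** I lifted carton_b first. It pulled down about 5.5 N (0.56 kg), far above the 2.1 N a light carton could weigh, so I did not lift the other two.
- **Moving it:** I stood carton_b on the bench, let go, and took it again by its other two sides. I lowered it into the bay until it met the bed at the expected height, then let go. A wrist picture afterwards showed it upright and square in the bay.
- **Pedal:** I pressed until it stopped moving, with the fingertips at about 46 mm and the force rising to 23 N. I held it there for about 0.8 s and then rose clear.

**Last checks:**
- In the scene view, the pad's image region looks the same as before the press. The gripper hid the pad from the top camera, so only one view confirms it came back up.
- The padlock and jar match the first pictures, and the detector finds the screwdriver within 1–3 px of where it was.
- Both light cartons are still in their bays. Each showed a picture difference in one of the two views, most likely the side faces carton_b used to hide.
- The 12-picture viewing limit ran out, so this final check was by image comparison and the detector rather than by eye.

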